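# Lock the memory sticks away in the pinned drawer

### The arm

A 7-joint arm with a two-finger parallel gripper is mounted at the origin on a cart in front of the work surface, level with it; the furniture and walls round the work are solid. World frame = base frame: x ahead of the robot, y to its left, z up, the work surface at z = 0. Lengths are in m, angles in rad, forces in N, time in s.
With the tool pointing down it reaches from about 0.425 to 1.025 m from the base axis. Payload 9.4 kg.
Tool frame: the origin (TCP) lies at the very end of the fingers, on their centre line; the grasp point (between the pads) lies 19 mm behind it (manip.tcp_to_grasp is the distance from the TCP to the grasp point, in m); z points along the fingers, y is the direction in which the jaws open and shut (so a half turn about z gives the same grasp; the last joint's range is limited). The gripper opens to 85 mm and grips with 20 to 120 N. Pads are 22 mm wide; open, the fingers measure 114 mm over their backs; the gripper's body (76 mm by 85 mm) begins 54 mm behind the grasp point. The pads swing forward as they close: fully open they stand 13 mm farther back than shut.
Start: joints at [1.211, 0.599, -0.003, 1.599, 0.002, 0.943, -0.08], TCP at [0.202, -0.696, 0.231] pointing down, gripper open.
Joint ranges: [-2.57, 2.57], [-0.35, 1.97], [-1.29, 1.29], [0.11, 2.56], [-1.05, 4.19], [0.11, 1.86], [-2.63, 2.63]. Speed limits (rad/s): [2.22, 2.22, 3.01, 3.01, 3.14, 3.14, 3.14].

### API

Orientations are given as [roll, pitch, yaw] about the fixed x, y, z axes, in that order (R = Rz(yaw) Ry(pitch) Rx(roll)).
In Python, from cell import manip, snapshot gives the robot as it stands.
- The arm moves only by the shell command python3 -m creep 'ROWS'. ROWS is JSON, a list of rows, each a list of 3 entries, a list of its own where there are three numbers: the shift along the tool's x, y, z in cm, then the turn, a rotation vector about the tool's x, y, z in rad, then the opening, from 0 (shut) to 1 (fully open). A call has 1 to 12 rows; each row shifts and turns the commanded pose from where the row before left it, along the tool's axes as they then stand; what a row does not reach is not made up. A row lasts 1/12 s, in which the tool goes at most 41.7 mm and 7.16 degrees, less where a joint would pass 70% of its speed; a pose out of reach is approached as far as the arm can. A call with a gripper value outside its range is refused whole. The fingers move at their own pace and stop on an object; the grip force is fixed at half the most. Time passes only in rows, so rows that do not move let the fingers close. It gives the time, the measured TCP pose, the force and the opening at its end, in the units of the state.
- manip.get_obs(): the state, without advancing time (a new reading comes with each control period).
- snapshot(name): name is "side" or "top"; returns a dict with "pixels" (420x560x3 uint8, red, green, blue), "K" (3x3 intrinsics, pixels), "distortion" ([k1, k2, p1, p2, k3] as OpenCV has them; the pictures are not rectified), "position" and "orientation" of the camera in the world. Camera axes: x right, y up, looking along -z (the intrinsics and any distortion apply to the point x, -y, -z); pixel columns grow to the right and rows downward; lengths in m; the calibration is good to about 2 mm. A picture is of the moment at which its call begins. There is no depth.
- manip.sign_off(): hands the job in, once; it reports no verdict.
The state is a dict: "t": time; "joints": joint angles; "qd": joint speeds; "tau": joint torques, N m; "ee_pos": TCP position; "ee_rot": TCP orientation; "wrist_force": force on the tool from outside, world axes, zero at the start; "ft_torque": the same for the moment, N m; "gripper_width": finger opening in m.
Only numpy, scipy, OpenCV 4.12 (cv2) and the standard library are available. Lean on these libraries where they do the work, as an engineer would, in place of code of your own. Each camera call takes 0.05 s, during which the arm holds its last target. There are 200 camera calls.

### The job

Lock the memory sticks away: pull the quick-release pin out of the hasp of the small grey drawer unit, open the drawer and put every memory stick that is on the desk inside it. Then shut the drawer fully and push the pin back through the hasp until it clicks home with its collar down on the hasp plate. Leave everything else on the desk where it is.

Things in the scene. Friction and masses are not known exactly. Their poses are not given: they have to be found in the camera images.
- pin_grip (a point): Quick-release pin, upright. Point: centre of its round metal grip (20 mm wide, +-23 mm high; 4 mm button on top). Below: collar 24 mm wide, 23 to 27 mm under the point, then a 13 mm shank with tapered tip (73 mm under the point). z: tip to grip. 80 g. Spring balls in the hasp socket hold it: 9 to 13 N straight up pulls it out; let go in the hasp it stands about 15 mm proud, and 6 to 10 N pushes it home.
- lock_hole (a point): Hasp hole of the fixed drawer unit (62 mm high), on its axis at the top of the hasp plate, 62 mm over the desk. x: to the unit's back, y: its left, z up. 14.5 mm wide through the drawer's 6 mm hasp plate and the fixed socket block below; they line up only when the drawer is fully shut. Pin home: pin_grip is 27 mm above. Housing side wall 30 mm to +y, level with the plate.
- spare_hole (a point): Plain hole without a catch in the same socket block, 40 mm behind lock_hole (+x), free to stand the pin in meanwhile. Point: centre of its mouth on the block's top, 56 mm over the desk; 15.5 mm wide, through. The pin then rests on its collar with pin_grip 27 mm above this point. The hasp plate never reaches it.
- drawer_handle (a point): Drawer handle: middle of a level round steel bar, 10 mm thick, 100 mm long along y, 42 mm over the desk, 36 mm in front (-x) of the drawer's face. Axes as lock_hole: the drawer opens along -x. Moves with the drawer.
- drawer_floor (a point): Centre of the drawer's inner floor, 10 mm over the desk; axes as lock_hole; moves with the drawer. Inside 124 mm (x) by 118 mm (y); sides and back rise 40 mm, the front 52 mm over the floor. Under the housing roof while shut; fully open, all but the last 8 mm at the back is uncovered.
- drawer (a joint): How far the drawer is out, m: 0 shut against its stop, 0.12 fully open. Slides with about 2 N of friction and stays where it is left.
- stick_1_centre (a point): Red memory stick, a flat 17 x 52 x 8 mm block with a narrower metal plug at one end, lying flat on the desk; the point is its centre, its y axis runs along the 52 mm length z up. 12 g. May be absent (None).
- stick_2_centre (a point): White memory stick, a flat 17 x 52 x 8 mm block with a narrower metal plug at one end, lying flat on the desk; the point is its centre, its y axis runs along the 52 mm length z up. 12 g. May be absent (None).
- stick_3_centre (a point): Red memory stick, a flat 17 x 52 x 8 mm block with a narrower metal plug at one end, lying flat on the desk; the point is its centre, its y axis runs along the 52 mm length z up. 12 g. May be absent (None).
- stick_4_centre (a point): White memory stick, a flat 17 x 52 x 8 mm block with a narrower metal plug at one end, lying flat on the desk; the point is its centre, its y axis runs along the 52 mm length z up. 12 g. May be absent (None).
- eraser_centre (a point): Worn eraser, 18 x 42 x 11 mm, no plug: not a memory stick, leave it. Point at its centre.
- adapter_centre (a point): Plain white plastic block, 13 x 30 x 10 mm, no plug: not a memory stick, leave it. Point at its centre.
- mouse: Black mouse 106 x 60 x 35 mm, bystander; origin under its centre.
- stapler: Stapler 30 x 136 x 49 mm, bystander; origin under its centre.
- marker: Felt marker 16 x 132 x 18 mm lying near the front of the desk, bystander; origin under its centre, y along its length.

How it is judged:
By the outcome, as a careful person would: the job done as asked, in the order asked, and still so for the second after the job is handed in, with the robot touching nothing.
Of stick_1, stick_2, stick_3, stick_4 only 2 to 4 are there at a start; the rules pass over those that are not, and their reading is None.
At some moment in a run one of stick_1, stick_2, stick_3, stick_4 may be knocked a few centimetres aside while the robot is not near it.
It also fails if it takes over 210 s, if anything falls off the work surface, if the arm or the gripper's body presses on something with over 40 N, if the wrist force passes 120 N, or if a joint passes its speed limit or range.

## Working session

There is one attempt and no reset: what is moved stays moved. The work goes in short steps, Python scripts to look and compute and a shell command to move; the robot and the scene stay as the last step left them, time stands still between calls to the robot, and variables do not carry over. Pictures are saved under pics/ and viewed, about 12 in all and at most 16, crops included, and the job is handed in when it is done.

```bash
mkdir -p pics; ls
cat > h.py <<'E'
import numpy as np, cv2
from cell import manip, snapshot
from scipy.spatial.transform import Rotation as Ro
def snap(n,f=None):
    s=snapshot(n)
    if f: cv2.imwrite('pics/'+f,s['pixels'][...,::-1])
    o=np.array(s['orientation'],float)
    s['R']=Ro.from_euler('xyz',o).as_matrix() if o.shape==(3,) else (o if o.shape==(3,3) else None)
    return s
def ray(s,uv):
    p=cv2.undistortPoints(np.array(uv,float).reshape(-1,1,2),np.array(s['K'],float),np.array(s['distortion'],float)).reshape(-1,2)
    return np.c_[p[:,0],-p[:,1],-np.ones(len(p))]@s['R'].T
def onz(s,uv,z):
    d=ray(s,uv);c=np.array(s['position']);return c+d*((z-c[2])/d[:,2])[:,None]
def proj(s,P):
    q=(np.atleast_2d(P)-np.array(s['position']))@s['R']
    q=q*[1,-1,-1]
    return cv2.projectPoints(q,np.zeros(3),np.zeros(3),np.array(s['K'],float),np.array(s['distortion'],float))[0].reshape(-1,2)
E
python3 - <<'E'
from h import *
for n in('top','side'):
    s=snap(n,n+'0.png');print(n,s['K'],s['distortion'],s['position'],s['orientation'])
o=manip.get_obs();print(o);print(manip.tcp_to_grasp)
E
```

```text
pics
top [[487.50028326   0.         282.0218486 ]
 [  0.         487.50028326 212.26328605]
 [  0.           0.           1.        ]] [-0.10431553  0.          0.          0.          0.        ] [ 0.31261411 -0.04032718  1.27755876] [ 0.21782811 -0.00293757 -1.47907032]
side [[457.28855655   0.         284.11330048]
 [  0.         457.28855655 208.65143496]
 [  0.           0.           1.        ]] [0.00325975 0.         0.         0.         0.        ] [0.40795838 0.82341865 0.65145659] [ 1.01415108e+00 -1.77633010e-03 -2.95094776e+00]
{'t': 0.1, 'joints': array([ 1.21132091,  0.60006324, -0.00254899,  1.60005885,  0.00179093,
        0.94290068, -0.07980812]), 'qd': array([-0.00144034, -0.00160835, -0.0001238 , -0.00132018,  0.00078989,
       -0.00040465,  0.00173468]), 'tau': array([ 6.17628000e-03, -7.77989101e+01,  1.57087225e+00, -2.58620542e+01,
        1.28082806e-02,  5.56304949e-03, -2.97873044e-05]), 'ee_pos': array([ 0.20216455, -0.69579761,  0.23048694]), 'ee_rot': array([-3.14017002e+00,  1.22242961e-04,  2.82825206e-01]), 'wrist_force': array([-0.23032475,  1.14480859, -1.05902676]), 'ft_torque': array([ 0.02891631,  0.0409595 , -0.01616694]), 'gripper_width': 0.08484999632816811}
0.0187
```

View pics/top0.png

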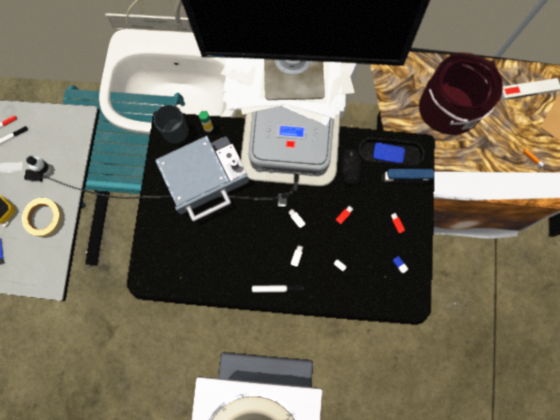

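View pics/side0.png

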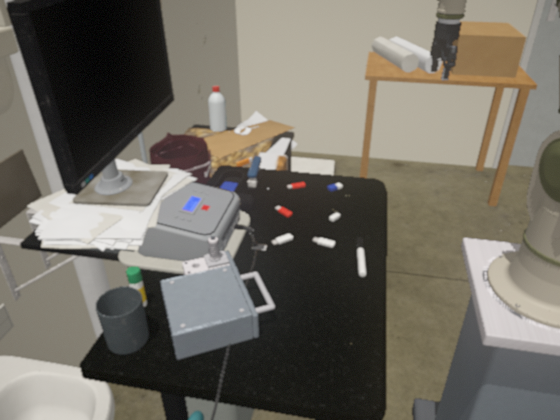

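Run:
```python
import cv2,numpy as np
t=cv2.imread('pics/top0.png')[95:305,140:440];s=cv2.imread('pics/side0.png')[225:355,150:290]
a=cv2.resize(t[30:130,0:140],(780,557),interpolation=cv2.INTER_CUBIC)
b=cv2.resize(s,(600,557),interpolation=cv2.INTER_CUBIC)
cv2.imwrite('pics/c1.png',a);cv2.imwrite('pics/c2.png',b)
```

```text
(no output)
```

View pics/c1.png

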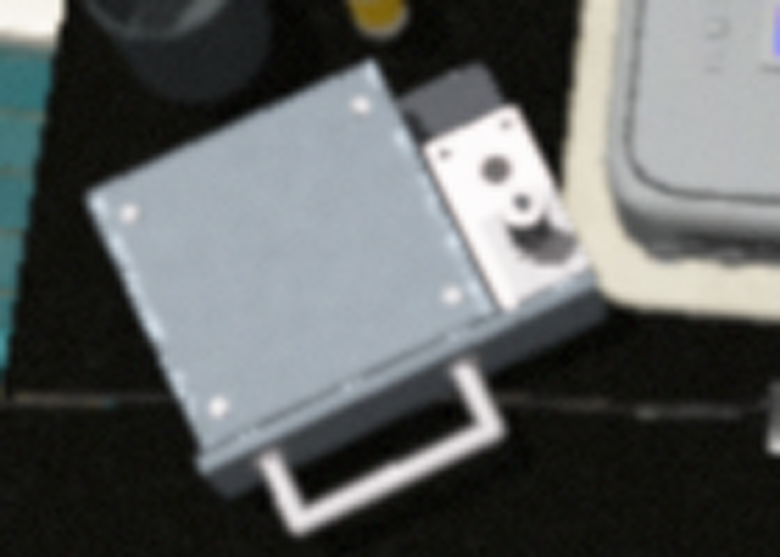

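View pics/c2.png

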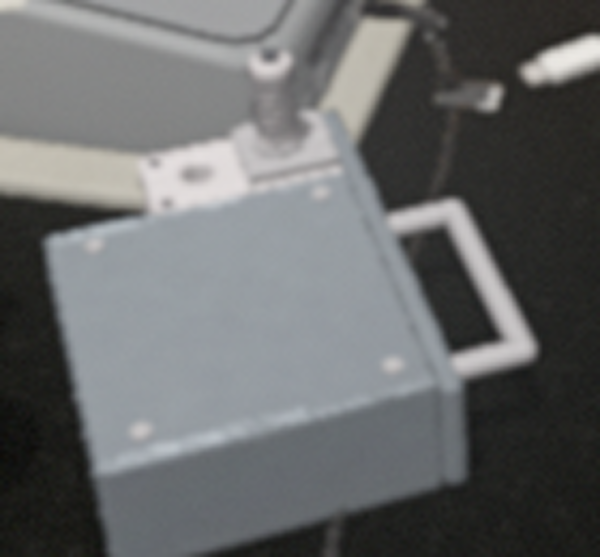

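```bash
cat >> h.py <<'E'
def tri(s1,u1,s2,u2):
    d=[ray(s1,[u1])[0],ray(s2,[u2])[0]];c=[np.array(s1['position']),np.array(s2['position'])]
    A=0;b=0
    for dd,cc in zip(d,c):
        dd=dd/np.linalg.norm(dd);M=np.eye(3)-np.outer(dd,dd);A=A+M;b=b+M@cc
    p=np.linalg.solve(A,b);return p,[np.linalg.norm((np.eye(3)-np.outer(x/np.linalg.norm(x),x/np.linalg.norm(x)))@(p-cc)) for x,cc in zip(d,c)]
def blobs(s,kind,z=0.008,roi=None):
    h=cv2.cvtColor(s['pixels'],cv2.COLOR_RGB2HSV).astype(int)
    H,S,V=h[...,0],h[...,1],h[...,2]
    if kind=='red': m=((H<10)|(H>170))&(S>130)&(V>90)
    else: m=(S<70)&(V>130)
    m=m.astype(np.uint8)
    if roi: q=np.zeros_like(m);x0,y0,x1,y1=roi;q[y0:y1,x0:x1]=1;m*=q
    cs,_=cv2.findContours(m,cv2.RETR_EXTERNAL,cv2.CHAIN_APPROX_NONE);out=[]
    for c in cs:
        if not 15<cv2.contourArea(c)<400: continue
        w=onz(s,c.reshape(-1,2),z)[:,:2]
        r=cv2.minAreaRect((w*1000).astype(np.float32));b=cv2.boxPoints(r)
        e=max((b[1]-b[0],b[2]-b[1]),key=np.linalg.norm);a=np.degrees(np.arctan2(e[1],e[0]))%180
        mm=c.reshape(-1,2).mean(0)
        out.append((mm.round(0),np.round(r[0],1),np.round(sorted(r[1]),1),round(a,1)))
    return out
E
python3 - <<'E'
from h import *
t=snap('top');s=snap('side')
f=lambda l:[(140+x/5.571,125+y/5.571) for x,y in l]
g=lambda l:[(150+x/4.286,225+y/4.286) for x,y in l]
print('pin',tri(t,f([(523,203)])[0],s,g([(272,62)])[0]),onz(t,f([(523,203)]),.116),onz(s,g([(272,60)]),.116))
print('spare',onz(t,f([(496,168)]),.056),onz(s,g([(197,174)]),.056))
sc=onz(t,f([(361,104),(129,213),(219,406),(452,295)]),.062)[:,:2];print(sc)
an=lambda d:np.degrees(np.arctan2(d[1],d[0]))
print([an(sc[1]-sc[0]),an(sc[2]-sc[3]),an(sc[0]-sc[3]),an(sc[1]-sc[2])])
h=onz(t,f([(300,522),(497,430)]),.047);print('handle',h,h.mean(0),an(h[0]-h[1]),np.linalg.norm(h[0]-h[1]))
hs=onz(s,g([(453,208),(527,352)]),.047);print('handle side',hs,hs.mean(0),an(hs[1]-hs[0]))
for k in('red','white'):
  for b in blobs(t,k,.006,(270,190,430,300)):print('top',k,*b)
  for b in blobs(s,k,.006,(265,170,375,280)):print('side',k,*b)
E
```

```text
pin (array([0.68946307, 0.11249158, 0.11029898]), [np.float64(5.512105402114282e-05), np.float64(5.512105402102705e-05)]) [[0.68756535 0.11173586 0.116     ]] [[0.68706528 0.11843917 0.116     ]]
spare [[0.72310441 0.13436984 0.056     ]] [[0.72385631 0.13564145 0.056     ]]
[[0.7472245  0.20137506]
 [0.68353093 0.30411996]
 [0.59427961 0.24824856]
 [0.65721044 0.14669439]]
[np.float64(121.79558469635445), np.float64(121.78556135147078), np.float64(31.277342868104615), np.float64(32.046599965331545)]
handle [[0.54617538 0.2064394  0.047     ]
 [0.59822955 0.12018373 0.047     ]] [0.57220246 0.16331156 0.047     ] 121.11043010237037 0.10074560899171103
handle side [[0.60037981 0.12618555 0.047     ]
 [0.54567566 0.21354334 0.047     ]] [0.57302774 0.16986444 0.047     ] 122.05512552977693
top red [398. 225.] [ 587.8 -330.6] [21.1 41.5] 29.2
top red [343. 216.] [ 598.  -180.2] [20.8 41.1] 140.1
side red [285. 212.] [ 598.6 -182.2] [30.2 52.2] 140.1
side red [298. 185.] [ 586.9 -334.1] [40.4 40.5] 21.1
top white [278. 288.] [392.3 -26.3] [15.5 41.5] 95.3
top white [403. 268.] [ 473.2 -348.5] [18.3 19.2] 138.5
top white [340. 265.] [ 466.4 -181. ] [16.9 31.2] 49.6
top white [297. 256.] [481.6 -66.8] [19.9 54.3] 166.5
top white [394. 216.] [ 611.5 -317.3] [12.3 13.7] 119.3
top white [296. 218.] [581.6 -57.2] [20.6 53.8] 43.2
top white [349. 208.] [ 620.8 -196.8] [11.7 13.3] 50.0
side white [361. 261.] [390.7  -9.6] [ 16.8 105.3] 95.6
side white [324. 241.] [483.  -68.9] [29.  54.6] 167.6
side white [282. 238.] [582.3 -60.5] [27.5 56.4] 41.1
side white [334. 216.] [ 468.5 -184.7] [22.1 41.5] 59.1
side white [338. 185.] [ 472.6 -354. ] [19.1 35.6] 121.6
side white [371. 174.] [ 381.6 -441.7] [18.1 28.5] 92.1
side white [313. 171.] [ 556.9 -417.9] [ 33.2 133. ] 11.1
```

```bash
cat >> h.py <<'E'
def to(x,y,z,yawdeg):
    o=manip.get_obs();R=Ro.from_euler('xyz',o['ee_rot'])
    T=Ro.from_euler('xyz',[np.pi,0,np.radians(yawdeg)])
    d=np.array([x,y,z])-o['ee_pos']
    print('turn',(R.inv()*T).as_rotvec().round(4),'| shift after turn cm',(T.inv().apply(d)*100).round(2),'| before turn',(R.inv().apply(d)*100).round(2),'t',round(o['t'],1))
E
python3 -m creep '[[[0,0,-0.8],[0,0,-0.1227],0.5],[[0,0,-0.8],[0,0,-0.1227],0.5],[[0,0,-0.8],[0,0,-0.1227],0.5],[[0,0,-0.8],[0,0,-0.1227],0.5],[[0,0,-0.8],[0,0,-0.1227],0.5],[[0,0,-0.8],[0,0,-0.1227],0.5],[[0,0,-0.8],[0,0,-0.1227],0.5],[[0,0,-0.8],[0,0,-0.1227],0.5],[[0,0,-0.8],[0,0,-0.1227],0.5],[[0,0,-0.8],[0,0,-0.1227],0.5],[[0,0,-0.8],[0,0,-0.1227],0.5],[[0,0,-0.8],[0,0,-0.1227],0.5]]'
python3 -m creep '[[[0,0,0],[0,0,-0.1227],0.5],[[0,0,0],[0,0,-0.1227],0.5],[[0,0,0],[0,0,-0.1227],0.5],[[0,0,0],[0,0,0],0.5],[[0,0,0],[0,0,0],0.5]]'
python3 -c "
from h import *
to(.689,.1135,.3,121.7);print(manip.get_obs()['joints'])"
```

```text
t: 1.2
ee_pos: [0.2021, -0.6961, 0.3274]
ee_rot: [-3.141, -0.0, 1.761]
wrist_force: [0.6, 0.1, 0.1]
gripper_width: 0.0427
t: 1.62
ee_pos: [0.202, -0.6962, 0.327]
ee_rot: [3.141, -0.0, 2.119]
wrist_force: [-0.1, 0.3, -0.2]
gripper_width: 0.0424
turn [ 0.0003 -0.0004 -0.0048] | shift after turn cm [43.3  83.98  2.7 ] | before turn [43.7  83.77  2.74] t 1.6
[ 1.50286147  0.5646307  -0.49159761  1.4696027   0.27671773  1.17710212
  1.51786881]
```

```bash
python3 -m creep '[[[1.82,3.49,0.1],[0,0,0],0.5],[[1.82,3.49,0.1],[0,0,0],0.5],[[1.82,3.49,0.1],[0,0,0],0.5],[[1.82,3.49,0.1],[0,0,0],0.5],[[1.82,3.49,0.1],[0,0,0],0.5],[[1.82,3.49,0.1],[0,0,0],0.5],[[1.82,3.49,0.1],[0,0,0],0.5],[[1.82,3.49,0.1],[0,0,0],0.5],[[1.82,3.49,0.1],[0,0,0],0.5],[[1.82,3.49,0.1],[0,0,0],0.5],[[1.82,3.49,0.1],[0,0,0],0.5],[[1.82,3.49,0.1],[0,0,0],0.5]]'
python3 -m creep '[[[1.82,3.49,0.1],[0,0,0],0.5],[[1.82,3.49,0.1],[0,0,0],0.5],[[1.82,3.49,0.1],[0,0,0],0.5],[[1.82,3.49,0.1],[0,0,0],0.5],[[1.82,3.49,0.1],[0,0,0],0.5],[[1.82,3.49,0.1],[0,0,0],0.5],[[1.82,3.49,0.1],[0,0,0],0.5],[[1.82,3.49,0.1],[0,0,0],0.5],[[1.82,3.49,0.1],[0,0,0],0.5],[[1.82,3.49,0.1],[0,0,0],0.5],[[1.82,3.49,0.1],[0,0,0],0.5],[[0,0,0],[0,0,0],0.5]]'
python3 -c "
from h import *
to(.689,.1135,.2,121.7);print(manip.get_obs()['joints'])"
```

```text
t: 2.62
ee_pos: [0.4448, -0.2888, 0.3155]
ee_rot: [3.142, 0.001, 2.118]
wrist_force: [1.1, 0.0, 0.5]
gripper_width: 0.0427
t: 3.62
ee_pos: [0.6676, 0.0907, 0.304]
ee_rot: [3.138, -0.004, 2.127]
wrist_force: [-0.0, 0.7, 0.4]
gripper_width: 0.0431
turn [ 0.0038 -0.0042  0.003 ] | shift after turn cm [ 0.82  3.02 10.4 ] | before turn [ 0.76  2.98 10.41] t 3.6
[ 0.18735368  0.53814119 -0.6376381   1.61947282  0.34452461  1.09680179
  0.01563668]
```

```bash
python3 -m creep '[[[0.2,1.0,2],[0,0,0],0.5],[[0.3,1.0,2],[0,0,0],0.5],[[0.3,1.0,2],[0,0,0],0.5],[[0,0,1.5],[0,0,0],0.5],[[0,0,0],[0,0,0],0.5],[[0,0,0],[0,0,0],0.5],[[0,0,0],[0,0,0],0.5]]'
python3 - <<'E'
from h import *
to(.689,.1135,.2,121.7)
t=snap('top');s=snap('side')
print('pin px',proj(t,[[.689,.1135,.116],[.689,.1135,.062]]),proj(s,[[.689,.1135,.116],[.689,.1135,.062]]))
o=manip.get_obs()['ee_pos'];print('tcp px',proj(t,[o]),proj(s,[o]))
a=cv2.resize(t['pixels'][80:240,140:310,::-1],(400,376),interpolation=3);b=cv2.resize(s['pixels'][160:310,130:290,::-1],(400,376),interpolation=3)
cv2.imwrite('pics/d1.png',np.hstack([a,b]))
E
```

```text
t: 4.2
ee_pos: [0.6875, 0.1039, 0.2303]
ee_rot: [3.141, 0.0, 2.121]
wrist_force: [0.8, -0.3, 0.1]
gripper_width: 0.0427
turn [ 0.0008  0.0004 -0.0027] | shift after turn cm [0.74 0.63 3.03] | before turn [0.74 0.63 3.03] t 4.2
pin px [[233.24586339 160.8350551 ]
 [235.19218009 167.42066902]] [[213.32345125 237.48194138]
 [215.4053902  258.72539084]]
tcp px [[232.6690948  145.69681435]] [[210.77370921 185.29551958]]
```

View pics/d1.png

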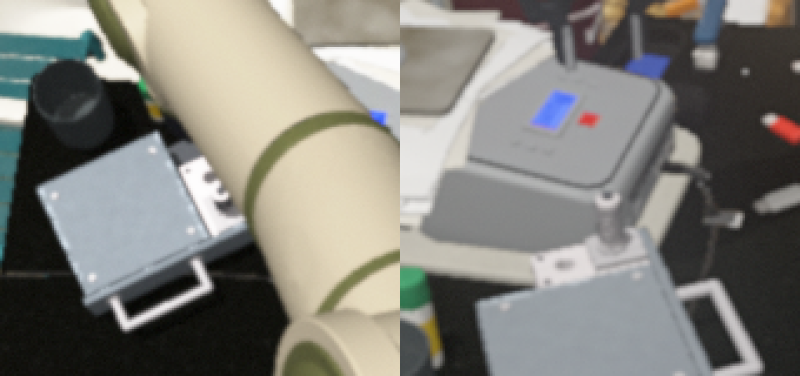

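```bash
python3 -m creep '[[[0.37,0.32,1.5],[0,0,0],0.5],[[0.37,0.31,1.5],[0,0,0],0.5],[[0,0,1.6],[0,0,0],0.5],[[0,0,2],[0,0,0],0.5],[[0,0,2],[0,0,0],0.5],[[0,0,2],[0,0,0],0.5],[[0,0,2],[0,0,0],0.5],[[0,0,1.4],[0,0,0],0.5],[[0,0,1.3],[0,0,0],0.5],[[0,0,0],[0,0,0],0.5],[[0,0,0],[0,0,0],0.5]]'
python3 - <<'E'
from h import *
to(.689,.1135,.076,121.7)
s=snap('side')
b=cv2.resize(s['pixels'][160:310,130:290,::-1],(600,562),interpolation=3)
cv2.imwrite('pics/d2.png',b)
E
```

```text
t: 5.22
ee_pos: [0.6884, 0.1138, 0.0756]
ee_rot: [-3.141, -0.001, 2.124]
wrist_force: [-0.8, -0.0, -0.6]
gripper_width: 0.0432
turn [-0.001  -0.0006 -0.0005] | shift after turn cm [-0.06  0.04 -0.04] | before turn [-0.06  0.04 -0.04] t 5.2
```

View pics/d2.png

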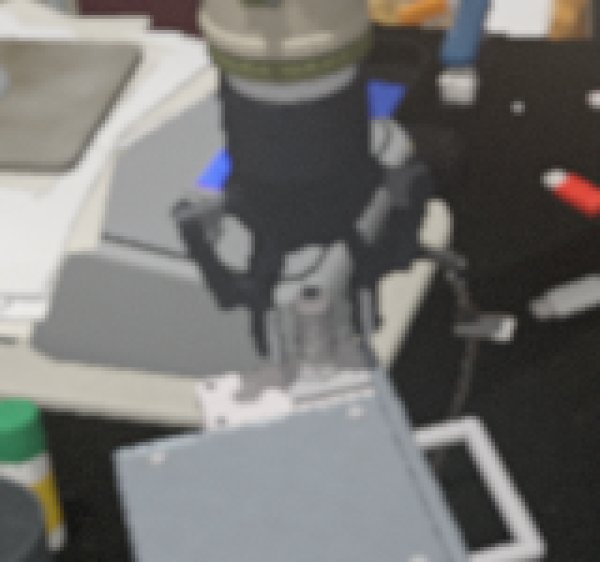

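The pin stands centred between the fingers (pin button at ~(310,292) in the crop). Closing.

```bash
python3 -m creep '[[[0,0,0],[0,0,0],0.1],[[0,0,0],[0,0,0],0],[[0,0,0],[0,0,0],0],[[0,0,0],[0,0,0],0],[[0,0,0],[0,0,0],0],[[0,0,0],[0,0,0],0]]'
python3 -m creep '[[[0,0,-0.2],[0,0,0],0],[[0,0,-0.3],[0,0,0],0],[[0,0,-0.3],[0,0,0],0],[[0,0,-0.3],[0,0,0],0],[[0,0,-0.3],[0,0,0],0],[[0,0,0],[0,0,0],0],[[0,0,0],[0,0,0],0]]'
python3 -c "
from h import *
to(.689,.1135,.076,121.7)"
```

```text
t: 5.77
ee_pos: [0.6894, 0.1137, 0.0775]
ee_rot: [3.14, 0.001, 2.123]
wrist_force: [-0.6, -0.8, 6.4]
gripper_width: 0.0185
t: 6.35
ee_pos: [0.689, 0.1137, 0.0909]
ee_rot: [3.141, 0.0, 2.123]
wrist_force: [1.5, 1.2, 1.3]
gripper_width: 0.0182
turn [ 0.0008  0.0003 -0.0008] | shift after turn cm [-0.02 -0.01  1.49] | before turn [-0.02 -0.01  1.49] t 6.3
```

```bash
python3 -m creep '[[[0,0,-0.8],[0,0,0],0],[[0,0,-1],[0,0,0],0],[[0,0,-1],[0,0,0],0],[[0,0,-1],[0,0,0],0],[[0,0,-1],[0,0,0],0],[[0,0,-1],[0,0,0],0],[[0,0.8,0],[0,0,0],0],[[0,1,0],[0,0,0],0],[[0,1,0],[0,0,0],0],[[0,1.2,0],[0,0,0],0],[[0,0,0],[0,0,0],0],[[0,0,0],[0,0,0],0]]'
python3 - <<'E'
from h import *
to(.7230,.1347,.145,121.7)
s=snap('side')
print(proj(s,[[.723,.1347,.056]]))
b=cv2.resize(s['pixels'][160:310,130:290,::-1],(600,562),interpolation=3)
cv2.imwrite('pics/d3.png',b)
E
```

```text
t: 7.35
ee_pos: [0.7228, 0.1355, 0.1471]
ee_rot: [-3.141, -0.001, 2.124]
wrist_force: [-1.2, 0.7, -1.7]
gripper_width: 0.0188
turn [-0.001  -0.0009  0.0001] | shift after turn cm [-0.08 -0.03  0.21] | before turn [-0.08 -0.03  0.21] t 7.3
[[196.52087212 265.36257154]]
```

View pics/d3.png

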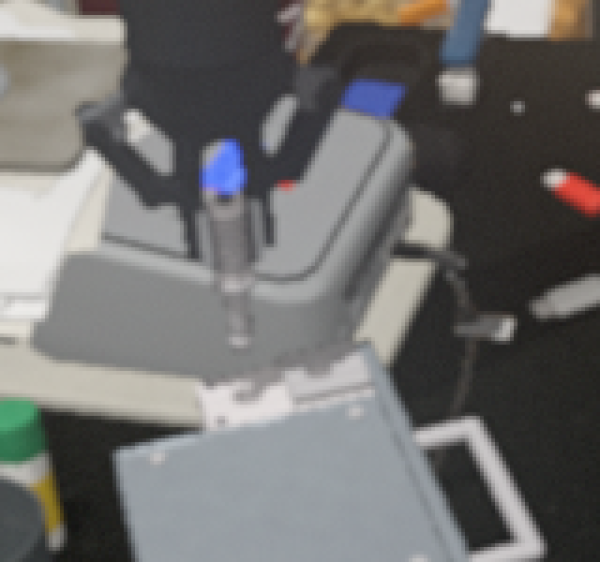

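```bash
python3 -m creep '[[[-0.03,-0.03,0],[0,0,0],0],[[-0.03,0,0.8],[0,0,0],0],[[0,0,0.8],[0,0,0],0],[[0,0,0.8],[0,0,0],0],[[0,0,0.6],[0,0,0],0],[[0,0,0.5],[0,0,0],0],[[0,0,0.3],[0,0,0],0],[[0,0,0],[0,0,0],0]]'
python3 -m creep '[[[0,0,0.4],[0,0,0],0],[[0,0,0.4],[0,0,0],0],[[0,0,0.4],[0,0,0],0],[[0,0,0.4],[0,0,0],0],[[0,0,0.4],[0,0,0],0],[[0,0,0],[0,0,0],0]]'
python3 -c "
from h import *
to(.7230,.1347,.0715,121.7)"
```

```text
t: 8.07
ee_pos: [0.7227, 0.1341, 0.1094]
ee_rot: [-3.141, -0.0, 2.123]
wrist_force: [-0.3, 1.8, -0.4]
gripper_width: 0.0187
t: 8.57
ee_pos: [0.7229, 0.1341, 0.0894]
ee_rot: [3.141, -0.0, 2.123]
wrist_force: [2.6, 2.3, -2.8]
gripper_width: 0.0183
turn [ 0.0001 -0.0004 -0.0006] | shift after turn cm [0.04 0.04 1.79] | before turn [0.04 0.04 1.79] t 8.6
```

```bash
python3 -m creep '[[[0.03,0.03,0.4],[0,0,0],0],[[0,0,0.4],[0,0,0],0],[[0,0,0.4],[0,0,0],0],[[0,0,0.4],[0,0,0],0],[[0,0,0.1],[0,0,0],0],[[0,0,0],[0,0,0],0]]'
python3 -m creep '[[[0,0,0],[0,0,0],0.45],[[0,0,0],[0,0,0],0.45],[[0,0,0],[0,0,0],0.45],[[0,0,0],[0,0,0],0.45]]'
python3 -m creep '[[[0,0,-0.8],[0,0,0],0.45],[[0,0,-2],[0,0,0],0.45],[[0,0,-3],[0,0,0],0.45],[[0,0,-3],[0,0,0],0.45],[[0,0,-3],[0,0,0],0.45],[[0,0,0],[0,0,0],0.35],[[0,0,0],[0,0,0],0.35]]'
python3 - <<'E'
from h import *
to(.5725,.166,.15,121.7)
s=snap('side')
b=cv2.resize(s['pixels'][160:310,130:290,::-1],(600,562),interpolation=3)
cv2.imwrite('pics/d4.png',b)
E
```

```text
t: 9.07
ee_pos: [0.7229, 0.1344, 0.0728]
ee_rot: [-3.141, -0.0, 2.123]
wrist_force: [1.2, 0.7, -1.8]
gripper_width: 0.0189
t: 9.4
ee_pos: [0.7228, 0.1341, 0.0734]
ee_rot: [-3.141, 0.0, 2.123]
wrist_force: [-0.6, 0.5, -0.3]
gripper_width: 0.0385
t: 9.98
ee_pos: [0.7238, 0.1347, 0.1942]
ee_rot: [3.138, 0.001, 2.123]
wrist_force: [0.5, -0.4, -1.2]
gripper_width: 0.03
turn [ 0.0039  0.0014 -0.001 ] | shift after turn cm [ 10.62 -11.23   4.42] | before turn [ 10.61 -11.26   4.37] t 10.0
```

View pics/d4.png

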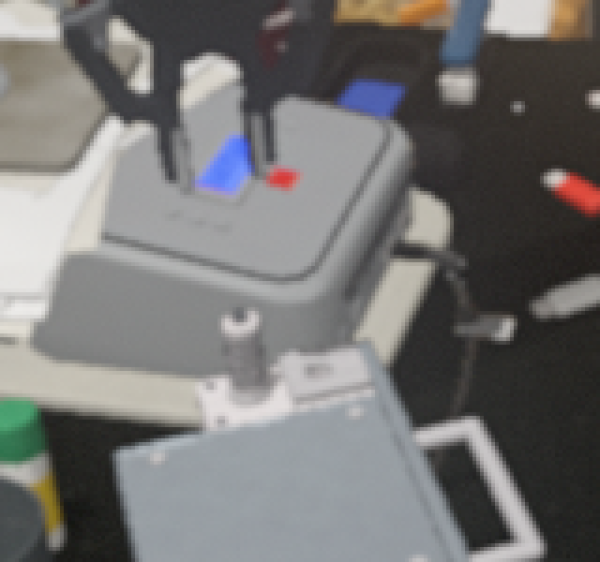

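```bash
python3 -m creep '[[[2.0,-2.2,0],[0,0,0],0.35],[[2.1,-2.3,0],[0,0,0],0.35],[[2.1,-2.3,0],[0,0,0],0.35],[[2.1,-2.3,0],[0,0,0],0.35],[[2.1,-2.3,1],[0,0,0],0.35],[[0,0,3],[0,0,0],0.35],[[0,0,3],[0,0,0],0.35],[[0,0,2],[0,0,0],0.35],[[0,0,0],[0,0,0],0.35],[[0,0,0],[0,0,0],0.35]]'
python3 - <<'E'
from h import *
to(.572,.1635,.026,121.7)
s=snap('side');t=snap('top')
o=manip.get_obs()['ee_pos'];print(proj(s,[o,[.572,.1635,.047]])-[180,210])
b=cv2.resize(s['pixels'][210:350,180:310,::-1],(520,560),interpolation=3)
cv2.imwrite('pics/d5.png',b)
E
```

```text
t: 10.87
ee_pos: [0.5702, 0.1627, 0.1]
ee_rot: [-3.138, -0.001, 2.124]
wrist_force: [0.4, 0.8, -0.5]
gripper_width: 0.0301
turn [-0.0036 -0.001  -0.0002] | shift after turn cm [-0.03  0.2   7.4 ] | before turn [-0.04  0.22  7.4 ] t 10.9
[[84.84861022 55.47768901]
 [85.17690599 77.46231016]]
```

View pics/d5.png

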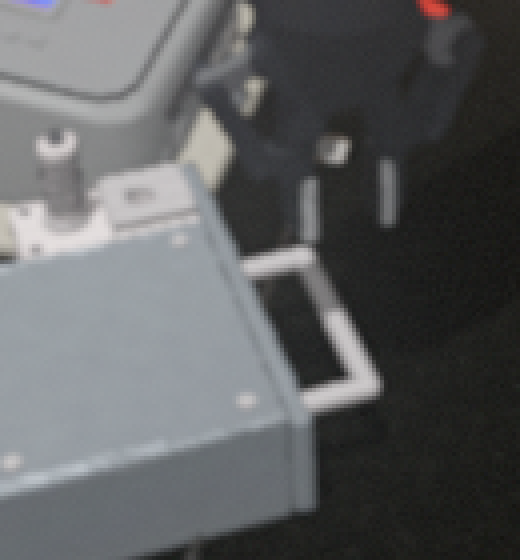

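```bash
python3 -m creep '[[[0,0.2,1],[0,0,0],0.35],[[0,0,1.5],[0,0,0],0.35],[[0,0,1.5],[0,0,0],0.35],[[0,0,1.5],[0,0,0],0.35],[[0,0,1.2],[0,0,0],0.35],[[0,0,0.7],[0,0,0],0.35],[[0,0,0],[0,0,0],0.35]]'
python3 -m creep '[[[0,0,0],[0,0,0],0.1],[[0,0,0],[0,0,0],0],[[0,0,0],[0,0,0],0],[[0,0,0],[0,0,0],0],[[0,0,0],[0,0,0],0]]'
python3 -m creep '[[[0,-0.5,0],[0,0,0],0],[[0,-1,0],[0,0,0],0],[[0,-1,0],[0,0,0],0],[[0,-1,0],[0,0,0],0],[[0,0,0],[0,0,0],0]]'
python3 -c "
from h import *
to(.572,.1635,.026,121.7)"
```

```text
t: 11.55
ee_pos: [0.5726, 0.1639, 0.0261]
ee_rot: [-3.14, -0.0, 2.123]
wrist_force: [-0.6, 0.4, -0.4]
gripper_width: 0.03
t: 11.97
ee_pos: [0.5735, 0.1645, 0.0279]
ee_rot: [3.14, 0.0, 2.123]
wrist_force: [0.8, 0.7, 2.5]
gripper_width: 0.0078
t: 12.38
ee_pos: [0.5408, 0.1442, 0.0279]
ee_rot: [-3.14, 0.001, 2.123]
wrist_force: [-3.7, -0.1, 8.5]
gripper_width: 0.0075
turn [-0.0017  0.0005 -0.0008] | shift after turn cm [0.   3.67 0.19] | before turn [0.01 3.67 0.18] t 12.4
```

```bash
python3 -m creep '[[[0,-1,0],[0,0,0],0],[[0,-1,0],[0,0,0],0],[[0,-1,0],[0,0,0],0],[[0,-1,0],[0,0,0],0],[[0,-1,0],[0,0,0],0],[[0,-1,0],[0,0,0],0],[[0,-1,0],[0,0,0],0],[[0,-1,0],[0,0,0],0],[[0,0,0],[0,0,0],0],[[0,0,0],[0,0,0],0]]'
python3 -c "
from h import *
to(.5735,.1645,.026,121.7)"
```

```text
t: 13.22
ee_pos: [0.4733, 0.1025, 0.0278]
ee_rot: [-3.14, 0.001, 2.123]
wrist_force: [-2.5, -0.3, 12.7]
gripper_width: 0.0077
turn [-0.0019  0.0006 -0.001 ] | shift after turn cm [1.000e-02 1.178e+01 1.800e-01] | before turn [ 0.02 11.78  0.16] t 13.2
```

```bash
python3 -m creep '[[[0,-0.3,0],[0,0,0],0],[[0,0,0.1],[0,0,0],0.3],[[0,0,0],[0,0,0],0.3],[[0,0,0],[0,0,0],0.3],[[0,0,-1],[0,0,0],0.3],[[0,0,-3],[0,0,0],0.3],[[0,0,-4],[0,0,0],0.4],[[0,-0.5,-4],[0,0,0],0.4],[[-4,0,-4],[0,0,0],0.4],[[-4,0,0],[0,0,0],0.4],[[-4,0,0],[0,0,0],0.4],[[-4,0,0],[0,0,0],0.4]]'
python3 - <<'E'
from h import *
t=snap('top','top1.png');s=snap('side')
to(.582,-.057,.1,43)
print(manip.get_obs()['joints'])
for k in('red','white'):
  for b in blobs(t,k,.006,(270,190,430,300)):print('top',k,*b)
for n in[.5627,.1577,.010],[.4733,.1025,.047],[.689,.1137,.062]:print(proj(t,[n]))
for k in('red','white'):
  for b in blobs(s,k,.006,(265,170,375,280)):print('side',k,*b)
E
```

```text
t: 14.22
ee_pos: [0.5467, -0.0299, 0.1764]
ee_rot: [-3.141, 0.001, 2.123]
wrist_force: [0.8, 0.4, 0.1]
gripper_width: 0.0343
turn [-3.0000e-04  2.8000e-03  1.3635e+00] | shift after turn cm [0.95 3.92 7.49] | before turn [-3.63  1.75  7.49] t 14.3
[ 0.38964504  0.52905779 -0.61489048  2.03065481  0.46086958  0.72059919
  0.02792376]
top red [398. 225.] [ 587.8 -330.6] [21.1 41.5] 29.2
top white [278. 288.] [392.3 -26.3] [15.5 41.5] 95.3
top white [394. 216.] [ 611.5 -317.3] [12.3 13.7] 119.3
[[215.13471383 217.1329699 ]]
[[230.50308056 250.31646156]]
[[235.11619045 167.4140432 ]]
side red [285. 212.] [ 598.6 -182.2] [30.2 52.2] 140.1
side red [298. 185.] [ 587.  -334.3] [40.5 40.9] 111.1
side white [361. 261.] [390.7  -9.6] [ 16.8 105.3] 95.6
side white [324. 241.] [483.  -68.9] [29.  54.6] 167.6
side white [334. 217.] [ 467.9 -181.8] [16.3 33.5] 58.5
side white [338. 185.] [ 472.9 -354.4] [19.1 34.6] 121.6
side white [322. 172.] [ 529.9 -423.2] [33.2 78. ] 11.1
```

View pics/top1.png

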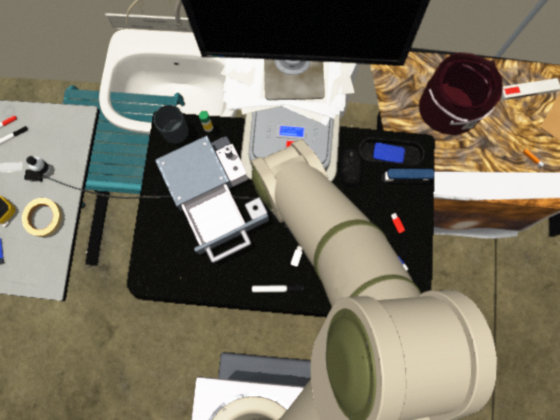

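```bash
python3 -m creep '[[[0,0,0],[0,0,0.124],0.5],[[0,0,0],[0,0,0.124],0.5],[[0,0,0],[0,0,0.124],0.5],[[0,0,0],[0,0,0.124],0.5],[[0,0,0],[0,0,0.124],0.5],[[0,0,0],[0,0,0.124],0.5],[[0,0,0],[0,0,0.124],0.5],[[0,0,0],[0,0,0.124],0.5],[[0,0,0],[0,0,0.124],0.5],[[0,0,0],[0,0,0.124],0.5],[[0,0,0],[0,0,0.124],0.5],[[0.5,2,1],[0,0,0],0.5]]'
python3 -m creep '[[[0.5,1.9,3],[0,0,0],0.5],[[0,0,3],[0,0,0],0.5],[[0,0,2],[0,0,0],0.5],[[0,0,0],[0,0,0],0.5],[[0,0,0],[0,0,0],0.5]]'
python3 - <<'E'
from h import *
s=snap('side')
for b in blobs(s,'white',.006,(255,210,375,280)):print('side',*b)
to(.5815,-.0575,.003,43)
E
```

```text
t: 15.32
ee_pos: [0.5613, -0.0364, 0.1666]
ee_rot: [-3.14, 0.001, 0.755]
wrist_force: [0.6, 1.1, 0.3]
gripper_width: 0.0426
t: 15.73
ee_pos: [0.5793, -0.0487, 0.0847]
ee_rot: [-3.139, 0.003, 0.76]
wrist_force: [-0.4, -0.4, 0.9]
gripper_width: 0.0426
side [361. 261.] [390.7  -9.6] [ 16.8 105.3] 95.6
side [324. 241.] [483.  -68.9] [29.  54.6] 167.6
side [334. 217.] [ 469.  -181.8] [15.4 34. ] 68.3
turn [-0.001   0.0009  0.0092] | shift after turn cm [-0.51  0.73  8.3 ] | before turn [-0.5   0.73  8.3 ] t 15.8
```

```bash
python3 -m creep '[[[-0.25,0.37,1],[0,0,0.009],0.45],[[-0.25,0.36,1.4],[0,0,0],0.45],[[0,0,2],[0,0,0],0.45],[[0,0,2],[0,0,0],0.45],[[0,0,1],[0,0,0],0.45],[[0,0,0.6],[0,0,0],0.45],[[0,0,0.4],[0,0,0],0.45],[[0,0,0],[0,0,0],0.45],[[0,0,0],[0,0,0],0.1],[[0,0,0],[0,0,0],0],[[0,0,0],[0,0,0],0],[[0,0,0],[0,0,0],0]]'
python3 -m creep '[[[0,0,0],[0,0,0],0],[[0,0,-1],[0,0,0],0],[[0,0,-3],[0,0,0],0],[[0,0,-3],[0,0,0],0],[[0,0,-3],[0,0,0],0],[[0,0,0],[0,0,0],0]]'
python3 - <<'E'
from h import *
s=snap('side')
o=manip.get_obs()['ee_pos'];print(proj(s,[o]))
to(.5627,.1577,.11,121.7);to(.5627,.1577,.11,-58.3);print(manip.get_obs()['joints'])
u=proj(s,[o])[0].astype(int)
cv2.imwrite('pics/d6.png',cv2.resize(s['pixels'][u[1]-60:u[1]+60,u[0]-70:u[0]+70,::-1],(560,480),interpolation=3))
E
```

```text
t: 16.78
ee_pos: [0.5827, -0.0579, 0.0028]
ee_rot: [3.14, -0.001, 0.75]
wrist_force: [-0.5, -0.0, 6.8]
gripper_width: 0.0146
t: 17.28
ee_pos: [0.5848, -0.0581, 0.1077]
ee_rot: [3.136, -0.005, 0.75]
wrist_force: [0.4, -0.1, -0.4]
gripper_width: 0.0148
[[281.18812369 203.68924968]]
turn [ 6.5000e-03 -5.0000e-04 -1.3743e+00] | shift after turn cm [19.48  9.53 -0.45] | before turn [ 13.16 -17.24  -0.47] t 17.3
turn [-6.0000e-04 -6.9000e-03  1.7673e+00] | shift after turn cm [-19.48  -9.53  -0.45] | before turn [ 13.16 -17.24  -0.47] t 17.3
[ 0.13858571  0.60589537 -0.19961112  2.02005106  0.2261501   0.53012591
 -1.04247334]
```

View pics/d6.png

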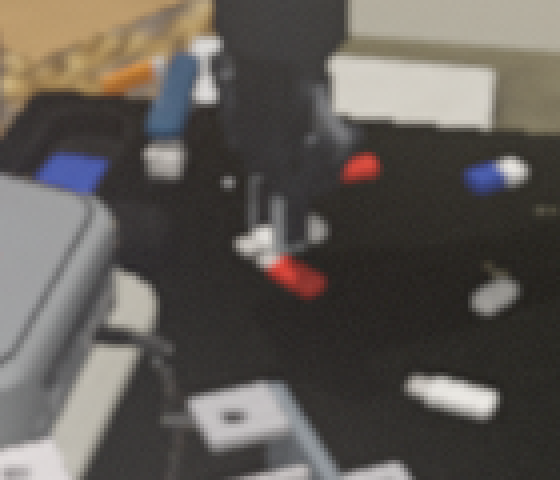

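```bash
python3 -m creep '[[[0,0,-0.3],[0,0,-0.1249],0],[[0,0,0],[0,0,-0.1249],0],[[0,0,0],[0,0,-0.1249],0],[[0,0,0],[0,0,-0.1249],0],[[0,0,0],[0,0,-0.1249],0],[[0,0,0],[0,0,-0.1249],0],[[0,0,0],[0,0,-0.1249],0],[[0,0,0],[0,0,-0.1249],0],[[0,0,0],[0,0,-0.1249],0],[[0,0,0],[0,0,-0.1249],0],[[0,0,0],[0,0,-0.1249],0],[[3.5,2,0],[0,0,0],0]]'
python3 -m creep '[[[3.5,2,0],[0,0,0],0],[[3.5,2,0],[0,0,0],0],[[3.2,1.6,0],[0,0,0],0],[[1.5,1,0],[0,0,0],0],[[0,0,0],[0,0,0],0],[[0,0,0],[0,0,0],0]]'
python3 - <<'E'
from h import *
to(.5840,.1385,.014,121.7)
to(.5550,.1853,.014,121.7)
E
```

```text
t: 18.33
ee_pos: [0.5801, -0.0279, 0.103]
ee_rot: [-3.136, 0.003, 2.121]
wrist_force: [1.7, -1.6, -0.5]
gripper_width: 0.0146
t: 18.83
ee_pos: [0.5748, 0.1179, 0.1043]
ee_rot: [-3.141, -0.0, 2.127]
wrist_force: [-0.3, -0.9, -0.6]
gripper_width: 0.0147
turn [-0.0008 -0.0004  0.003 ] | shift after turn cm [1.28 1.86 9.03] | before turn [1.27 1.87 9.03] t 18.8
turn [-0.0008 -0.0004  0.003 ] | shift after turn cm [6.78 1.86 9.03] | before turn [6.77 1.88 9.03] t 18.8
```

```bash
python3 -m creep '[[[2.2,0.6,0],[0,0,0],0],[[2.3,0.6,0.5],[0,0,0],0],[[2.3,0.66,1],[0,0,0],0],[[0,0,2],[0,0,0],0],[[0,0,2],[0,0,0],0],[[0,0,2],[0,0,0],0],[[0,0,1],[0,0,0],0],[[0,0,0.5],[0,0,0],0],[[0,0,0],[0,0,0],0],[[0,0,0],[0,0,0],0.28],[[0,0,0],[0,0,0],0.28],[[0,0,0],[0,0,0],0.28]]'
python3 -m creep '[[[0,0,-1],[0,0,0],0.28],[[0,0,-3],[0,0,0],0.28],[[0,0,-4],[0,0,0],0.28],[[0,0,-2],[0,0,0],0.45],[[-3,-1,-1],[0,0,-0.1],0.45],[[-3,-1,0],[0,0,-0.11],0.45],[[-3,-1,0],[0,0,-0.11],0.45],[[-3,-1,0],[0,0,-0.11],0.45],[[-3,-1,0],[0,0,-0.11],0.45],[[-3,-1,0],[0,0,-0.12],0.45],[[-3,-1,0],[0,0,-0.12],0.45],[[0,0,0],[0,0,0],0.45]]'
python3 - <<'E'
from h import *
t=snap('top');s=snap('side')
for b in blobs(s,'white',.006,(255,200,375,280)):print('side',*b)
for b in blobs(s,'red',.006,(255,160,375,280)):print('side red',*b)
for b in blobs(t,'white',.006,(190,190,430,300)):print('top',*b)
for b in blobs(t,'red',.006,(190,190,430,300)):print('topr',*b)
to(.482,-.067,.1,166.5);print(manip.get_obs()['joints'])
cv2.imwrite('pics/d7.png',cv2.resize(t['pixels'][170:300,150:320,::-1],(680,520),interpolation=3))
E
```

```text
t: 19.83
ee_pos: [0.556, 0.1842, 0.0156]
ee_rot: [3.14, 0.0, 2.124]
wrist_force: [0.9, 0.6, -0.3]
gripper_width: 0.0244
t: 20.83
ee_pos: [0.6733, -0.0065, 0.125]
ee_rot: [-3.14, 0.003, 2.904]
wrist_force: [0.2, -0.9, 0.2]
gripper_width: 0.0389
side [361. 261.] [390.7  -9.6] [ 16.8 105.3] 95.6
side [324. 241.] [482.8 -68.8] [29.1 55.1] 164.6
side [334. 216.] [ 468.5 -184.7] [22.1 41.5] 59.1
side red [285. 212.] [ 598.7 -180.4] [25.7 45.6] 142.2
side red [298. 185.] [ 587.  -334.3] [39.9 40.5] 21.1
top [269. 288.] [390.1  -3.1] [15.5 88.1] 95.3
top [340. 265.] [ 466.4 -181. ] [16.9 31.2] 49.6
top [297. 256.] [481.6 -66.8] [19.9 54.3] 166.5
top [229. 248.] [490.9 116.1] [ 41.8 112.9] 122.2
top [197. 192.] [622.8 210.1] [22.3 49. ] 95.2
topr [343. 216.] [ 598.4 -181.1] [17.6 40. ] 143.7
turn [ 0.0005 -0.     -0.0057] | shift after turn cm [ 16.7  -10.81   2.52] | before turn [ 16.64 -10.9    2.52] t 20.9
[ 0.40591143  0.78134332 -0.80585188  1.78537259  0.71065429  0.89181544
  0.60320041]
```

View pics/d7.png

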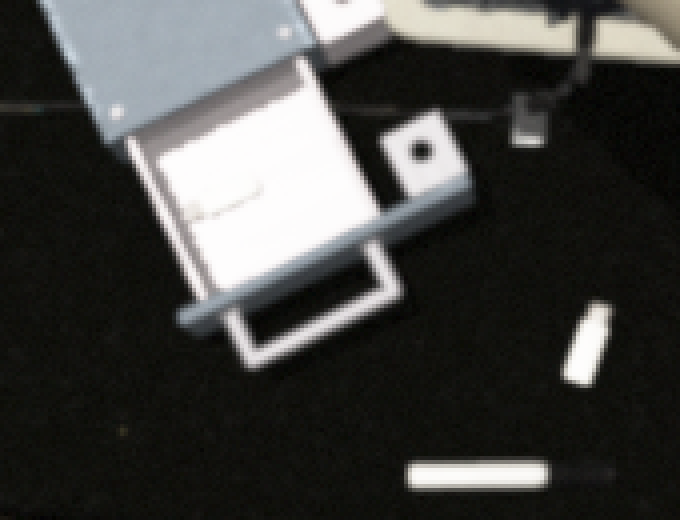

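The white stick lies in the drawer near its left side (crop ≈(225,200)). Next is the second white stick.

```bash
python3 -m creep '[[[3.3,-2.1,0],[0,0,-0.005],0.45],[[3.3,-2.1,0],[0,0,0],0.45],[[3.3,-2.2,0],[0,0,0],0.45],[[3.3,-2.2,0],[0,0,0],0.45],[[2.2,-1.4,0],[0,0,0],0.45],[[1.2,-0.8,2],[0,0,0],0.45],[[0,0,3],[0,0,0],0.45],[[0,0,2],[0,0,0],0.45],[[0,0,0],[0,0,0],0.45],[[0,0,0],[0,0,0],0.45]]'
python3 -c "
from h import *
to(.482,-.067,.002,166.5)"
```

```text
t: 21.77
ee_pos: [0.482, -0.0649, 0.0552]
ee_rot: [-3.141, -0.001, 2.911]
wrist_force: [0.3, 0.4, 1.7]
gripper_width: 0.0388
turn [-0.0004 -0.0012  0.0048] | shift after turn cm [-0.04 -0.21  5.32] | before turn [-0.05 -0.2   5.32] t 21.8
```

```bash
python3 -m creep '[[[0,-0.2,1],[0,0,0],0.45],[[0,0,1.5],[0,0,0],0.45],[[0,0,1.5],[0,0,0],0.45],[[0,0,0.8],[0,0,0],0.45],[[0,0,0.5],[0,0,0],0.45],[[0,0,0],[0,0,0],0.45],[[0,0,0],[0,0,0],0.1],[[0,0,0],[0,0,0],0],[[0,0,0],[0,0,0],0],[[0,0,0],[0,0,0],0],[[0,0,0],[0,0,0],0]]'
python3 -m creep '[[[0,0,-1],[0,0,0],0],[[0,0,-3],[0,0,0],0],[[0,0,-3],[0,0,0],0],[[0,0,-3],[0,0,0],0],[[0,0,-1],[0,0,0.11],0],[[0,0,0],[0,0,0.11],0],[[0,0,0],[0,0,0.11],0],[[0,0,0],[0,0,0.11],0],[[0,0,0],[0,0,0.11],0],[[0,0,0],[0,0,0.11],0],[[0,0,0],[0,0,0.12],0],[[0,0,0],[0,0,0],0]]'
python3 -c "
from h import *
to(.5840,.1385,.014,121.7)"
```

```text
t: 22.68
ee_pos: [0.4828, -0.0679, 0.0029]
ee_rot: [3.141, 0.002, 2.909]
wrist_force: [-0.5, 0.9, 6.8]
gripper_width: 0.0145
t: 23.68
ee_pos: [0.4824, -0.0679, 0.1126]
ee_rot: [3.141, 0.001, 2.124]
wrist_force: [0.8, 0.2, -0.5]
gripper_width: 0.0145
turn [ 0.0007  0.0008 -0.    ] | shift after turn cm [12.22 19.49  9.86] | before turn [12.23 19.48  9.87] t 23.7
```

```bash
python3 -m creep '[[[1.5,2.4,0],[0,0,0],0],[[2,3.2,0],[0,0,0],0],[[2,3.2,0],[0,0,0],0],[[2,3.2,0],[0,0,0],0],[[2,3.2,0],[0,0,0],0],[[1.5,2.4,0],[0,0,0],0],[[1.2,1.9,0],[0,0,0],0],[[0,0,2],[0,0,0],0],[[0,0,2],[0,0,0],0],[[0,0,0],[0,0,0],0]]'
python3 -c "
from h import *
to(.5840,.1385,.014,121.7)"
```

```text
t: 24.52
ee_pos: [0.5814, 0.1386, 0.0693]
ee_rot: [-3.138, -0.001, 2.134]
wrist_force: [-0.8, -0.6, -1.0]
gripper_width: 0.0148
turn [-0.004  -0.0014  0.0097] | shift after turn cm [-0.14  0.22  5.53] | before turn [-0.15  0.24  5.53] t 24.5
```

Next stop after release: red 2 near (0.603,-0.184).

```bash
python3 -m creep '[[[0,0.2,1],[0,0,0.008],0],[[0,0,1.5],[0,0,0],0],[[0,0,1.5],[0,0,0],0],[[0,0,0.8],[0,0,0],0],[[0,0,0.5],[0,0,0],0],[[0,0,0],[0,0,0],0],[[0,0,0],[0,0,0],0.28],[[0,0,0],[0,0,0],0.28],[[0,0,0],[0,0,0],0.28]]'
python3 -m creep '[[[0,0,-1],[0,0,0],0.28],[[0,0,-3],[0,0,0],0.28],[[0,0,-4],[0,0,0],0.28],[[0,0,-3],[0,0,0],0.45],[[-3.5,0,0],[0,0,0],0.45],[[-3.5,-1,0],[0,0,0],0.45],[[-3.5,-1,0],[0,0,0],0.45],[[-3.5,-1,0],[0,0,0],0.45],[[-3.5,-1,0],[0,0,0],0.45],[[-3.5,-1,0],[0,0,0],0.45],[[0,0,0],[0,0,-0.1],0.45],[[0,0,0],[0,0,-0.1],0.45]]'
python3 - <<'E'
from h import *
t=snap('top');s=snap('side')
for b in blobs(s,'white',.006,(255,200,375,280)):print('side',*b)
for b in blobs(s,'red',.006,(255,160,375,280)):print('side red',*b)
for b in blobs(t,'white',.006,(190,190,430,300)):print('top',*b)
for b in blobs(t,'red',.006,(190,190,430,300)):print('topr',*b)
to(.6026,-.184,.1,140);to(.593,-.3275,.1,29);print(manip.get_obs()['joints'])
E
```

```text
t: 25.27
ee_pos: [0.5852, 0.1399, 0.0194]
ee_rot: [3.141, 0.0, 2.121]
wrist_force: [-1.0, 0.4, -0.4]
gripper_width: 0.0241
t: 26.27
ee_pos: [0.6522, -0.0691, 0.1296]
ee_rot: [-3.141, 0.001, 2.32]
wrist_force: [-0.1, -0.0, -1.0]
gripper_width: 0.0384
side [361. 261.] [390.7  -9.6] [ 16.8 105.3] 95.6
side [334. 216.] [ 468.5 -184.7] [22.1 41.5] 59.1
side red [285. 212.] [ 598.6 -180.7] [25.9 46.2] 140.0
side red [298. 185.] [ 587.  -334.3] [40.5 40.9] 111.1
top [269. 288.] [390.1  -3.1] [15.5 88.1] 95.3
top [340. 265.] [ 466.4 -181. ] [16.9 31.2] 49.6
top [229. 248.] [490.9 116.1] [ 41.8 112.9] 122.2
top [348. 194.] [ 652.7 -188. ] [36.2 46.2] 95.4
top [197. 192.] [622.8 210.1] [22.3 49. ] 95.2
topr [343. 216.] [ 598.5 -181. ] [17.4 40.1] 144.2
turn [ 5.000e-04 -1.000e-04 -1.219e-01] | shift after turn cm [ -3.79 -12.19   2.95] | before turn [ -5.25 -11.64   2.95] t 26.4
turn [ 2.0000e-04 -5.0000e-04  1.8154e+00] | shift after turn cm [-17.82  20.     2.95] | before turn [-15.09 -22.13   2.94] t 26.4
[ 0.43347057  0.71690499 -0.66532569  1.82225522  0.59303693  0.81132868
  0.21577216]
```

```bash
python3 -m creep '[[[0,0,0],[0,0,-0.122],0.45],[[-0.9,-3,0],[0,0,0],0.45],[[-0.9,-3,0],[0,0,0],0.45],[[-0.9,-3,0],[0,0,0],0.45],[[-0.7,-2,0],[0,0,0],0.45],[[-0.4,-1.2,2],[0,0,0],0.45],[[0,0,3],[0,0,0],0.45],[[0,0,2],[0,0,0],0.45],[[0,0,0],[0,0,0],0.45],[[0,0,0],[0,0,0],0.45]]'
python3 -c "
from h import *
to(.6026,-.184,.002,140)"
```

```text
t: 27.2
ee_pos: [0.6024, -0.1823, 0.0589]
ee_rot: [-3.141, -0.001, 2.442]
wrist_force: [0.1, 0.1, 0.4]
gripper_width: 0.0384
turn [-0.0005 -0.0013 -0.0012] | shift after turn cm [-0.12 -0.11  5.69] | before turn [-0.13 -0.11  5.69] t 27.2
```

```bash
python3 -m creep '[[[-0.1,-0.1,1],[0,0,0],0.45],[[0,0,1.5],[0,0,0],0.45],[[0,0,1.6],[0,0,0],0.45],[[0,0,1],[0,0,0],0.45],[[0,0,0.6],[0,0,0],0.45],[[0,0,0],[0,0,0],0.45],[[0,0,0],[0,0,0],0.1],[[0,0,0],[0,0,0],0],[[0,0,0],[0,0,0],0],[[0,0,0],[0,0,0],0],[[0,0,0],[0,0,0],0]]'
python3 -m creep '[[[0,0,-1],[0,0,0],0],[[0,0,-3],[0,0,0],0],[[0,0,-3],[0,0,0],0],[[0,0,-3],[0,0,0],0],[[0,0,-1],[0,0,0.106],0],[[0,0,0],[0,0,0.106],0],[[0,0,0],[0,0,0.106],0],[[0,0,0],[0,0,0],0],[[0,0,0],[0,0,0],0]]'
python3 -c "
from h import *
to(.5210,.1643,.11,121.7)"
```

```text
t: 28.12
ee_pos: [0.6032, -0.1847, 0.0025]
ee_rot: [3.141, 0.001, 2.443]
wrist_force: [-0.4, -0.3, 4.2]
gripper_width: 0.0146
t: 28.87
ee_pos: [0.6027, -0.1846, 0.1124]
ee_rot: [-3.141, 0.001, 2.129]
wrist_force: [-0.5, -0.5, -0.3]
gripper_width: 0.0149
turn [-0.0002  0.0007  0.0046] | shift after turn cm [33.98 11.38  0.24] | before turn [33.93 11.54  0.21] t 28.9
```

```bash
python3 -m creep '[[[2,0.7,0],[0,0,0.005],0],[[3.5,1.2,0],[0,0,0],0],[[3.5,1.2,0],[0,0,0],0],[[3.5,1.2,0],[0,0,0],0],[[3.5,1.2,0],[0,0,0],0],[[3.5,1.2,0],[0,0,0],0],[[3.5,1.2,0],[0,0,0],0],[[3.5,1.2,0],[0,0,0],0],[[3.5,1.1,0],[0,0,0],0],[[2.5,0.8,0],[0,0,0],0],[[1.5,0.4,0],[0,0,0],0],[[0,0,0],[0,0,0],0]]'
python3 -m creep '[[[0,0,2],[0,0,0],0],[[0,0,1],[0,0,0],0],[[0,0,0],[0,0,0],0]]'
python3 -c "
from h import *
to(.5210,.1643,.016,121.7)"
```

```text
t: 29.87
ee_pos: [0.521, 0.1696, 0.1121]
ee_rot: [3.14, -0.002, 2.13]
wrist_force: [0.5, 0.3, 1.2]
gripper_width: 0.0149
t: 30.12
ee_pos: [0.5214, 0.1633, 0.0797]
ee_rot: [-3.138, -0.0, 2.121]
wrist_force: [0.4, -0.2, -0.4]
gripper_width: 0.015
turn [-0.0039 -0.0002 -0.0027] | shift after turn cm [0.1  0.02 6.37] | before turn [0.1  0.04 6.37] t 30.1
```

```bash
python3 -m creep '[[[0.1,0,1],[0,0,0],0],[[0,0,1.6],[0,0,0],0],[[0,0,1.6],[0,0,0],0],[[0,0,1],[0,0,0],0],[[0,0,0.7],[0,0,0],0],[[0,0,0.2],[0,0,0],0],[[0,0,0],[0,0,0],0],[[0,0,0],[0,0,0],0.28],[[0,0,0],[0,0,0],0.28],[[0,0,0],[0,0,0],0.28]]'
python3 -m creep '[[[0,0,-1],[0,0,0],0.28],[[0,0,-3],[0,0,0],0.28],[[0,0,-4],[0,0,0],0.28],[[0,0,-3],[0,0,0],0.45],[[-3,0,0],[0,0,0],0.45],[[-4,-1,0],[0,0,0],0.45],[[-4,-1,0],[0,0,0],0.45],[[-4,-1,0],[0,0,0],0.45],[[-4,-1,0],[0,0,0],0.45],[[-4,-1,0],[0,0,0],0.45],[[-4,-1,0],[0,0,0],0.45],[[-4,0,0],[0,0,0],0.45]]'
python3 -m creep '[[[0,0,0],[0,0,0.124],0.45],[[0,0,0],[0,0,0.124],0.45],[[0,0,0],[0,0,0.124],0.45],[[0,0,0],[0,0,0.124],0.45],[[0,0,0],[0,0,0.124],0.45],[[0,0,0],[0,0,0.124],0.45],[[0,0,0],[0,0,0.124],0.45],[[0,0,0],[0,0,0.124],0.45],[[0,0,0],[0,0,0.124],0.45],[[0,0,0],[0,0,0.124],0.45],[[0,0,0],[0,0,0.124],0.45],[[0,0,0],[0,0,0.124],0.45]]'
python3 - <<'E'
from h import *
t=snap('top');s=snap('side')
for b in blobs(s,'red',.006,(255,160,375,280)):print('side red',*b)
for b in blobs(t,'red',.006,(150,170,430,300)):print('topr',*b)
for b in blobs(t,'white',.006,(190,190,430,300)):print('top',*b)
to(.593,-.3275,.1,29)
E
```

```text
t: 30.95
ee_pos: [0.5236, 0.1668, 0.0216]
ee_rot: [3.138, -0.0, 2.12]
wrist_force: [5.7, 2.5, 2.8]
gripper_width: 0.024
t: 31.95
ee_pos: [0.6303, -0.1337, 0.131]
ee_rot: [-3.138, -0.001, 2.119]
wrist_force: [0.1, 1.4, 0.1]
gripper_width: 0.0386
t: 32.95
ee_pos: [0.6315, -0.1298, 0.1311]
ee_rot: [-3.14, 0.001, 0.626]
wrist_force: [0.8, -0.1, -0.5]
gripper_width: 0.0387
side red [298. 185.] [ 586.3 -334.3] [40.4 41.8] 21.1
topr [208. 233.] [519.3 172.9] [14.4 39.1] 120.4
top [269. 288.] [390.1  -3.1] [15.5 88.1] 95.3
top [229. 248.] [490.9 116.1] [ 41.8 112.9] 122.2
top [197. 192.] [622.8 210.1] [22.3 49. ] 95.2
turn [-0.0009  0.0009  0.1243] | shift after turn cm [-12.98  15.43   3.11] | before turn [-14.79  13.71   3.11] t 33.0
```

```bash
python3 -m creep '[[[0,0,0],[0,0,0.124],0.45],[[-2,2.4,0],[0,0,0],0.45],[[-2.6,3.1,0],[0,0,0],0.45],[[-2.6,3.1,0],[0,0,0],0.45],[[-2.6,3.1,0],[0,0,0],0.45],[[-1.9,2.3,0],[0,0,0],0.45],[[-1.2,1.4,2],[0,0,0],0.45],[[0,0,3],[0,0,0],0.45],[[0,0,2],[0,0,0],0.45],[[0,0,0],[0,0,0],0.45],[[0,0,0],[0,0,0],0.45]]'
python3 - <<'E'
from h import *
s=snap('side');print([b for b in blobs(s,'red',.006,(255,160,375,280))])
to(.593,-.3275,.002,29)
E
```

```text
t: 33.97
ee_pos: [0.5939, -0.3268, 0.0601]
ee_rot: [-3.139, 0.001, 0.511]
wrist_force: [-0.8, -0.4, 1.1]
gripper_width: 0.0384
[(array([298., 185.]), array([ 587.2, -332.9]), array([37.4, 39.2]), np.float32(21.1))]
turn [-0.0007 -0.0001  0.0046] | shift after turn cm [-0.19 -0.05  5.93] | before turn [-0.19 -0.04  5.93] t 34.0
```

```bash
python3 -m creep '[[[-0.1,0,1],[0,0,0.004],0.45],[[0,0,1.6],[0,0,0],0.45],[[0,0,1.6],[0,0,0],0.45],[[0,0,1.1],[0,0,0],0.45],[[0,0,0.6],[0,0,0],0.45],[[0,0,0],[0,0,0],0.45],[[0,0,0],[0,0,0],0.1],[[0,0,0],[0,0,0],0],[[0,0,0],[0,0,0],0],[[0,0,0],[0,0,0],0],[[0,0,0],[0,0,0],0]]'
python3 -m creep '[[[0,0,-1],[0,0,0],0],[[0,0,-3],[0,0,0],0],[[0,0,-3],[0,0,0],0],[[0,0,-3],[0,0,0],0],[[0,0,-1],[0,0,-0.124],0],[[0,0,0],[0,0,-0.124],0],[[0,0,0],[0,0,-0.124],0],[[0,0,0],[0,0,-0.124],0],[[0,0,0],[0,0,-0.124],0],[[0,0,0],[0,0,-0.124],0],[[0,0,0],[0,0,-0.124],0],[[0,0,0],[0,0,-0.124],0]]'
python3 -m creep '[[[0,0,0],[0,0,-0.124],0],[[0,0,0],[0,0,-0.124],0],[[0,0,0],[0,0,-0.124],0],[[0,0,0],[0,0,-0.124],0],[[0,0,0],[0,0,-0.124],0],[[0,0,0],[0,0,0],0]]'
python3 - <<'E'
from h import *
s=snap('side');print([b for b in blobs(s,'red',.006,(255,160,375,280))])
to(.5533,.1196,.11,121.7)
E
```

```text
t: 34.93
ee_pos: [0.5945, -0.328, 0.0027]
ee_rot: [3.14, -0.001, 0.504]
wrist_force: [-1.3, 0.5, 6.4]
gripper_width: 0.0148
t: 35.93
ee_pos: [0.5937, -0.3281, 0.1125]
ee_rot: [3.141, 0.001, 1.502]
wrist_force: [-0.3, 0.5, 0.0]
gripper_width: 0.0146
t: 36.43
ee_pos: [0.5934, -0.3284, 0.1121]
ee_rot: [-3.141, 0.0, 2.121]
wrist_force: [0.4, -0.1, 0.9]
gripper_width: 0.0144
[]
turn [-0.0001 -0.0002 -0.0104] | shift after turn cm [40.22 20.11  0.2 ] | before turn [40.42 19.69  0.21] t 36.5
```

```bash
python3 -m creep '[[[2,1,0],[0,0,-0.004],0],[[3.6,1.8,0],[0,0,0],0],[[3.6,1.8,0],[0,0,0],0],[[3.6,1.8,0],[0,0,0],0],[[3.6,1.8,0],[0,0,0],0],[[3.6,1.8,0],[0,0,0],0],[[3.6,1.8,0],[0,0,0],0],[[3.6,1.8,0],[0,0,0],0],[[3.6,1.8,0],[0,0,0],0],[[3.6,1.8,0],[0,0,0],0],[[2.5,1.2,0],[0,0,0],0],[[2,1,0],[0,0,0],0]]'
python3 -m creep '[[[1.1,0.5,0],[0,0,0],0],[[0,0,1],[0,0,0],0],[[0,0,1],[0,0,0],0],[[0,0,0],[0,0,0],0],[[0,0,0],[0,0,0],0]]'
python3 -c "
from h import *
to(.5533,.1196,.016,121.7)"
```

```text
t: 37.48
ee_pos: [0.5558, 0.1088, 0.1125]
ee_rot: [3.14, -0.0, 2.118]
wrist_force: [0.3, 0.2, 0.1]
gripper_width: 0.0146
t: 37.9
ee_pos: [0.5544, 0.1148, 0.0905]
ee_rot: [-3.139, 0.0, 2.117]
wrist_force: [0.1, -0.1, 0.5]
gripper_width: 0.0144
turn [-0.0028  0.0003 -0.007 ] | shift after turn cm [0.47 0.15 7.45] | before turn [0.47 0.17 7.45] t 37.9
```

```bash
python3 -m creep '[[[0.4,0.15,1],[0,0,-0.006],0],[[0,0,1.8],[0,0,0],0],[[0,0,1.8],[0,0,0],0],[[0,0,1.5],[0,0,0],0],[[0,0,0.8],[0,0,0],0],[[0,0,0.4],[0,0,0],0],[[0,0,0],[0,0,0],0],[[0,0,0],[0,0,0],0.28],[[0,0,0],[0,0,0],0.28],[[0,0,0],[0,0,0],0.28]]'
python3 -m creep '[[[0,0,-1],[0,0,0],0.28],[[0,0,-3],[0,0,0],0.28],[[0,0,-4],[0,0,0],0.28],[[0,0,-3],[0,0,0],0.35],[[-4,-1,0],[0,0,0],0.35],[[-4,0,0],[0,0,0],0.35],[[-4,0,0],[0,0,0],0.35],[[-4,0,0],[0,0,0],0.35],[[-4,0,0],[0,0,0],0.35],[[-4,0,0],[0,0,0],0.35],[[0,0,0],[0,0,0],0.35]]'
python3 - <<'E'
from h import *
t=snap('top');s=snap('side')
to(.472,.1017,.1,121.7)
a=cv2.resize(t['pixels'][175:265,160:280,::-1],(640,480),interpolation=3)
cv2.imwrite('pics/d8.png',a);cv2.imwrite('pics/d9.png',s['pixels'][...,::-1])
for b in blobs(t,'red',.006,(150,170,430,300)):print('topr',*b)
for b in blobs(t,'white',.006,(190,190,430,300)):print('top',*b)
for b in blobs(s,'red',.006,(150,160,375,350)):print('sider',*b)
E
```

```text
t: 38.73
ee_pos: [0.5556, 0.1222, 0.0195]
ee_rot: [3.138, -0.0, 2.126]
wrist_force: [5.3, 2.4, 1.3]
gripper_width: 0.0239
t: 39.65
ee_pos: [0.6739, -0.0982, 0.1282]
ee_rot: [-3.139, 0.004, 2.116]
wrist_force: [0.5, -2.3, -0.6]
gripper_width: 0.0296
turn [-0.0018 -0.0008 -0.0019] | shift after turn cm [26.81 -6.86  2.84] | before turn [26.79 -6.91  2.87] t 39.8
topr [208. 233.] [519.5 172.4] [13.4 37.8] 122.5
topr [230. 220.] [558.1 117.7] [12.2 36.8] 122.5
top [269. 288.] [390.1  -3.1] [15.5 88.1] 95.3
top [340. 265.] [ 466.4 -181. ] [16.9 31.2] 49.6
top [229. 248.] [490.9 116.1] [ 41.8 112.9] 122.2
top [197. 192.] [622.8 210.1] [22.3 49. ] 95.2
sider [277. 284.] [562.  102.8] [12.9 37.3] 120.4
```

View pics/d8.png

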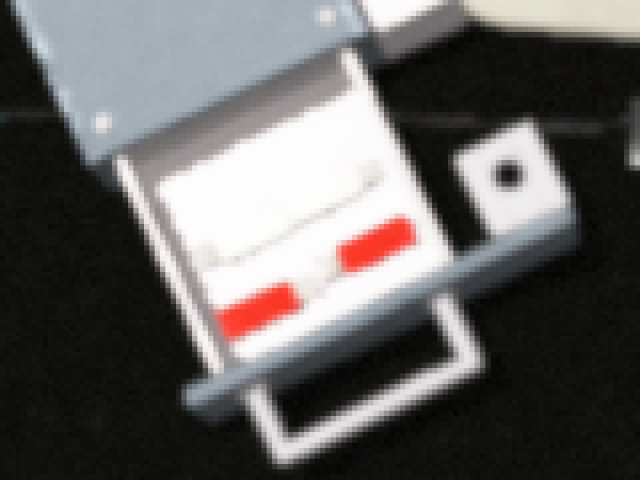

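View pics/d9.png

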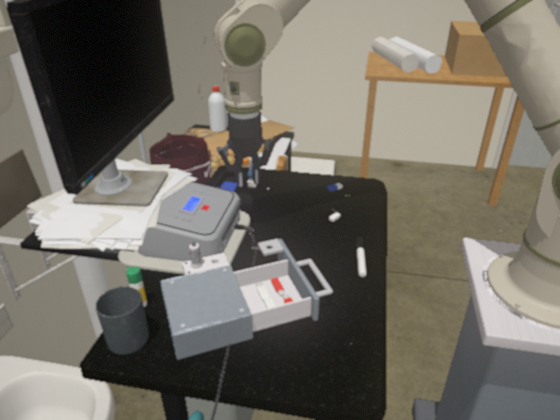

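All four sticks lie in the drawer (two red at crop (255,310),(375,245); two white behind), nothing else on the desk has moved. Now I shut the drawer.

```bash
python3 -m creep '[[[2,-0.5,0],[0,0,0],0.35],[[3.6,-1,0],[0,0,0],0.35],[[3.6,-1,0],[0,0,0],0.35],[[3.6,-1,0],[0,0,0],0.35],[[3.6,-1,0],[0,0,0],0.35],[[3.6,-1,0],[0,0,0],0.35],[[3.6,-0.9,0],[0,0,0],0.35],[[2.2,-0.5,0],[0,0,0],0.35],[[1,0,0],[0,0,0],0.35],[[0,0,1],[0,0,0],0.35],[[0,0,1],[0,0,0],0.35],[[0,0,0],[0,0,0],0.35]]'
python3 -m creep '[[[0,0,0],[0,0,0],0.35],[[0,0,0],[0,0,0],0.35]]'
python3 - <<'E'
from h import *
to(.472,.1017,.027,121.7)
t=snap('top')
E
```

```text
t: 40.75
ee_pos: [0.472, 0.1024, 0.1068]
ee_rot: [-3.139, -0.0, 2.125]
wrist_force: [0.3, -0.4, -0.2]
gripper_width: 0.0299
t: 40.92
ee_pos: [0.4725, 0.1027, 0.1082]
ee_rot: [-3.14, -0.0, 2.125]
wrist_force: [0.3, -0.4, 0.3]
gripper_width: 0.0297
turn [-0.0011 -0.0002  0.0005] | shift after turn cm [-0.06 -0.09  8.12] | before turn [-0.06 -0.08  8.12] t 40.9
```

```bash
python3 -m creep '[[[0,-0.05,1],[0,0,0],0.35],[[0,0,2],[0,0,0],0.35],[[0,0,2],[0,0,0],0.35],[[0,0,1.5],[0,0,0],0.35],[[0,0,1],[0,0,0],0.35],[[0,0,0.5],[0,0,0],0.35],[[0,0,0],[0,0,0],0.35],[[0,0,0],[0,0,0],0.1],[[0,0,0],[0,0,0],0],[[0,0,0],[0,0,0],0],[[0,0,0],[0,0,0],0],[[0,0,0],[0,0,0],0]]'
python3 -m creep '[[[0,0.5,0],[0,0,0],0],[[0,1,0],[0,0,0],0],[[0,1.2,0],[0,0,0],0],[[0,1.2,0],[0,0,0],0],[[0,1.2,0],[0,0,0],0],[[0,1.2,0],[0,0,0],0],[[0,1.2,0],[0,0,0],0],[[0,1.2,0],[0,0,0],0],[[0,1,0],[0,0,0],0],[[0,1,0],[0,0,0],0],[[0,0.5,0],[0,0,0],0],[[0,0,0],[0,0,0],0]]'
python3 -c "
from h import *
to(.5735,.1645,.026,121.7)"
```

```text
t: 41.97
ee_pos: [0.4723, 0.1036, 0.0292]
ee_rot: [3.14, -0.0, 2.126]
wrist_force: [1.8, 2.1, 0.5]
gripper_width: 0.0076
t: 42.97
ee_pos: [0.5681, 0.1628, 0.0292]
ee_rot: [3.14, 0.0, 2.126]
wrist_force: [2.7, -0.6, 4.1]
gripper_width: 0.0076
turn [0.0014 0.0003 0.0017] | shift after turn cm [-0.14  0.55  0.32] | before turn [-0.14  0.55  0.32] t 43.0
```

```bash
python3 -m creep '[[[-0.1,0.3,0],[0,0,0],0],[[0,0.2,0],[0,0,0],0],[[0,0,0],[0,0,0],0],[[0,0,0],[0,0,0],0]]'
python3 -m creep '[[[0,0.1,0],[0,0,0],0],[[0,0.1,0],[0,0,0],0],[[0,0.1,0],[0,0,0],0],[[0,0,0],[0,0,0],0],[[0,0,0],[0,0,0],0]]'
python3 -c "
from h import *
to(.5735,.1645,.026,121.7)"
```

```text
t: 43.3
ee_pos: [0.5713, 0.1647, 0.0292]
ee_rot: [3.141, -0.001, 2.127]
wrist_force: [-1.1, 1.9, 5.3]
gripper_width: 0.0073
t: 43.72
ee_pos: [0.5735, 0.1661, 0.0292]
ee_rot: [-3.141, -0.0, 2.127]
wrist_force: [-3.0, 1.5, 5.8]
gripper_width: 0.0076
turn [-0.0001 -0.0005  0.0026] | shift after turn cm [-0.13 -0.09  0.32] | before turn [-0.13 -0.09  0.32] t 43.7
```

```bash
python3 -m creep '[[[0,0.1,0],[0,0,0],0],[[0,0.1,0],[0,0,0],0],[[0,0,0],[0,0,0],0],[[0,0,0],[0,0,0],0]]'
python3 -m creep '[[[0,0.1,0],[0,0,0],0],[[0,0.1,0],[0,0,0],0],[[0,0,0],[0,0,0],0],[[0,0,0],[0,0,0],0]]'
```

```text
t: 44.05
ee_pos: [0.5744, 0.1666, 0.0292]
ee_rot: [-3.14, -0.0, 2.127]
wrist_force: [-4.9, -0.2, 9.3]
gripper_width: 0.0074
t: 44.38
ee_pos: [0.5744, 0.1666, 0.0291]
ee_rot: [-3.136, 0.0, 2.127]
wrist_force: [-10.4, -1.8, 15.3]
gripper_width: 0.0075
```

```bash
python3 -m creep '[[[0,-0.15,0],[0,0,0],0],[[0,0,0],[0,0,0],0.35],[[0,0,0],[0,0,0],0.35],[[0,0,0],[0,0,0],0.35],[[0,0,-1],[0,0,0],0.35],[[0,0,-2],[0,0,0],0.35],[[0,0,-3],[0,0,0],0.35],[[0,0,-4],[0,0,0],0.45],[[0,0,-4],[0,0,0],0.45],[[0,0,-3],[0,0,0],0.45],[[0,0,0],[0,0,0],0.45],[[0,0,0],[0,0,0],0.45]]'
python3 - <<'E'
from h import *
to(.7229,.1344,.0725,121.7)
t=snap('top')
g=cv2.cvtColor(t['pixels'],cv2.COLOR_RGB2GRAY)
cv2.imwrite('pics/top2.png',t['pixels'][...,::-1])
for b in blobs(t,'white',.047,(180,190,260,230)):print('handle',*b)
b0=cv2.imread('pics/top0.png')[...,::-1].copy()
t['pixels']=b0
for b in blobs(t,'white',.047,(180,190,260,230)):print('handle at start',*b)
E
```

```text
t: 45.38
ee_pos: [0.5772, 0.1672, 0.2012]
ee_rot: [3.138, 0.001, 2.126]
wrist_force: [-0.5, 0.5, -0.3]
gripper_width: 0.0385
turn [0.0037 0.0013 0.0016] | shift after turn cm [-10.45  10.67  12.87] | before turn [-10.45  10.61  12.93] t 45.4
handle at start [209. 207.] [586.2 173.9] [ 40.7 109.9] 121.4
handle at start [195. 195.] [600.6 203.6] [45.8 94.9] 95.2
```

```bash
python3 -m creep '[[[-1.5,1.5,0],[0,0,0],0.5],[[-2.1,2.1,0],[0,0,0],0.5],[[-2.1,2.1,0],[0,0,0],0.5],[[-2.1,2.1,0],[0,0,0],0.5],[[-1.6,1.7,0],[0,0,0],0.5],[[-1,1.1,2],[0,0,0],0.5],[[0,0,2.5],[0,0,0],0.5],[[0,0,1],[0,0,0],0.5],[[0,0,0],[0,0,0],0.5],[[0,0,0],[0,0,0],0.5]]'
python3 - <<'E'
from h import *
to(.7229,.1344,.0725,121.7)
t=snap('top')
for b in blobs(t,'white',.047,(180,190,260,230)):print('handle',*b)
E
```

```text
t: 46.27
ee_pos: [0.7201, 0.135, 0.1427]
ee_rot: [-3.139, -0.001, 2.127]
wrist_force: [0.6, -1.0, 0.5]
gripper_width: 0.0429
turn [-0.0026 -0.0013  0.0033] | shift after turn cm [-0.2   0.21  7.02] | before turn [-0.21  0.23  7.01] t 46.3
handle [258. 210.] [586.   44.9] [  7.7 103.6] 5.8
handle [209. 207.] [586.8 174.6] [ 42.1 110.4] 121.8
handle [195. 195.] [600.6 203.6] [45.8 94.9] 95.2
```

```bash
python3 -m creep '[[[-0.2,0.2,1],[0,0,0.003],0.5],[[0,0,1.5],[0,0,0],0.5],[[0,0,1.5],[0,0,0],0.5],[[0,0,1.5],[0,0,0],0.5],[[0,0,1],[0,0,0],0.5],[[0,0,0.5],[0,0,0],0.5],[[0,0,0],[0,0,0],0.5],[[0,0,0],[0,0,0],0.5]]'
python3 -c "
from h import *
to(.7229,.1344,.0725,121.7)"
```

```text
t: 46.98
ee_pos: [0.7239, 0.1341, 0.0734]
ee_rot: [-3.141, -0.0, 2.123]
wrist_force: [-0.9, 0.2, 0.2]
gripper_width: 0.0427
turn [-0.0004 -0.0004 -0.0007] | shift after turn cm [ 0.08 -0.07  0.09] | before turn [ 0.08 -0.07  0.09] t 47.0
```

```bash
python3 -m creep '[[[0.07,-0.06,0],[0,0,0],0.5],[[0,0,0],[0,0,0],0.1],[[0,0,0],[0,0,0],0],[[0,0,0],[0,0,0],0],[[0,0,0],[0,0,0],0],[[0,0,0],[0,0,0],0]]'
python3 -m creep '[[[0,0,-0.5],[0,0,0],0],[[0,0,-1],[0,0,0],0],[[0,0,-1.2],[0,0,0],0],[[0,0,-1.2],[0,0,0],0],[[0,0,-1.2],[0,0,0],0],[[0,0,-1.2],[0,0,0],0],[[0,0,-0.5],[0,0,0],0],[[0,0,0],[0,0,0],0]]'
python3 -c "
from h import *
to(.689,.1137,.145,121.7)"
```

```text
t: 47.48
ee_pos: [0.7236, 0.1345, 0.0747]
ee_rot: [3.14, 0.0, 2.123]
wrist_force: [-0.8, -0.2, 6.2]
gripper_width: 0.0184
t: 48.15
ee_pos: [0.7237, 0.1343, 0.1439]
ee_rot: [3.139, 0.001, 2.123]
wrist_force: [-0.7, -0.7, -1.2]
gripper_width: 0.0182
turn [ 0.0021  0.001  -0.0011] | shift after turn cm [ 0.07 -4.04 -0.11] | before turn [ 0.07 -4.04 -0.12] t 48.1
```

```bash
python3 -m creep '[[[0.05,-0.7,0],[0,0,0],0],[[0,-1.1,0],[0,0,0],0],[[0,-1.1,0],[0,0,0],0],[[0,-0.8,0],[0,0,0],0],[[0,-0.3,0],[0,0,0],0],[[0,0,0],[0,0,0],0],[[0,0,0],[0,0,0],0],[[0,0,0],[0,0,0],0]]'
python3 - <<'E'
from h import *
to(.689,.1137,.0795,121.7)
s=snap('side')
cv2.imwrite('pics/e1.png',cv2.resize(s['pixels'][180:290,150:290,::-1],(700,550),interpolation=3))
E
```

```text
t: 48.82
ee_pos: [0.6891, 0.114, 0.1417]
ee_rot: [3.141, -0.0, 2.123]
wrist_force: [0.6, -0.7, -0.8]
gripper_width: 0.0182
turn [ 0.0004 -0.0002 -0.0008] | shift after turn cm [-0.02 -0.03  6.22] | before turn [-0.02 -0.03  6.22] t 48.8
```

View pics/e1.png

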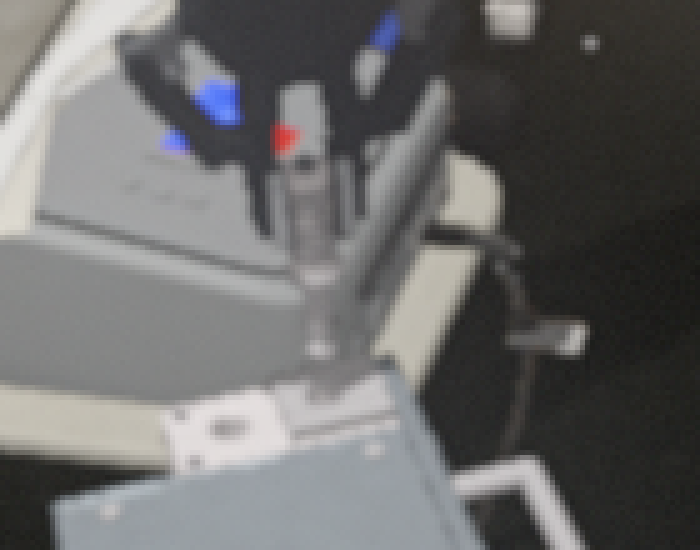

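Pin upright above the lock hole (tip (318,350), hole shadow (322,388)). Inserting.

```bash
python3 -m creep '[[[-0.02,-0.03,0.5],[0,0,0],0],[[0,0,0.5],[0,0,0],0],[[0,0,0.4],[0,0,0],0],[[0,0,0.4],[0,0,0],0],[[0,0,0.4],[0,0,0],0],[[0,0,0],[0,0,0],0]]'
python3 -m creep '[[[0,0,0.3],[0,0,0],0],[[0,0,0.3],[0,0,0],0],[[0,0,0.4],[0,0,0],0],[[0,0,0.4],[0,0,0],0],[[0,0,0.4],[0,0,0],0],[[0,0,0],[0,0,0],0]]'
python3 -c "
from h import *
to(.689,.1137,.0805,121.7)"
```

```text
t: 49.37
ee_pos: [0.6888, 0.1135, 0.1188]
ee_rot: [3.141, -0.0, 2.123]
wrist_force: [2.0, 0.2, -1.7]
gripper_width: 0.0179
t: 49.87
ee_pos: [0.6891, 0.1136, 0.101]
ee_rot: [3.141, -0.0, 2.123]
wrist_force: [5.7, 2.6, -4.2]
gripper_width: 0.0183
turn [ 0.0009 -0.0003 -0.0007] | shift after turn cm [0.01 0.   2.05] | before turn [ 0.01 -0.    2.05] t 49.9
```

```bash
python3 -m creep '[[[0,0.06,0],[0,0,0],0],[[0,0,0.3],[0,0,0],0],[[0,0,0.3],[0,0,0],0],[[0,0,0],[0,0,0],0]]'
python3 -m creep '[[[0,0,0.3],[0,0,0],0],[[0,0,0.3],[0,0,0],0],[[0,0,0.3],[0,0,0],0],[[0,0,0.3],[0,0,0],0],[[0,0,0],[0,0,0],0],[[0,0,0],[0,0,0],0]]'
python3 -c "
from h import *
to(.689,.1137,.0805,121.7)"
```

```text
t: 50.2
ee_pos: [0.6892, 0.1138, 0.0953]
ee_rot: [3.141, -0.0, 2.123]
wrist_force: [3.6, 1.4, -2.6]
gripper_width: 0.0185
t: 50.7
ee_pos: [0.6893, 0.1138, 0.0829]
ee_rot: [3.141, -0.0, 2.123]
wrist_force: [5.2, 2.2, -4.1]
gripper_width: 0.018
turn [ 0.0003 -0.0004 -0.0007] | shift after turn cm [ 0.01 -0.03  0.24] | before turn [ 0.01 -0.03  0.24] t 50.7
```

```bash
python3 -m creep '[[[0,0.05,0.1],[0,0,0],0],[[0,0,0.1],[0,0,0],0],[[0,0,0],[0,0,0],0]]'
python3 -m creep '[[[0,0,0.1],[0,0,0],0],[[0,0,0.1],[0,0,0],0],[[0,0,0],[0,0,0],0],[[0,0,0],[0,0,0],0]]'
python3 -m creep '[[[0,0,0.15],[0,0,0],0],[[0,0,0],[0,0,0],0],[[0,0,0],[0,0,0],0]]'
```

```text
t: 50.95
ee_pos: [0.6894, 0.1139, 0.0812]
ee_rot: [-3.141, -0.0, 2.123]
wrist_force: [3.4, 2.5, -3.0]
gripper_width: 0.0184
t: 51.28
ee_pos: [0.6896, 0.1139, 0.0806]
ee_rot: [3.141, 0.001, 2.123]
wrist_force: [1.1, 0.2, 5.9]
gripper_width: 0.0186
t: 51.53
ee_pos: [0.6899, 0.1141, 0.0805]
ee_rot: [3.14, 0.001, 2.123]
wrist_force: [-1.6, -0.4, 17.3]
gripper_width: 0.0182
```

```bash
python3 -m creep '[[[0,0,0.1],[0,0,0],0],[[0,0,0],[0,0,0],0],[[0,0,-0.1],[0,0,0],0.45],[[0,0,0],[0,0,0],0.45],[[0,0,0],[0,0,0],0.45],[[0,0,-1],[0,0,0],0.45],[[0,0,-2],[0,0,0],0.45],[[0,0,-3],[0,0,0],0.45],[[0,0,-4],[0,0,0],0.45],[[0,0,-4],[0,0,0],0.45],[[0,0,-2],[0,0,0],0.45],[[0,0,0],[0,0,0],0.45]]'
python3 -m creep '[[[-2,-3,0],[0,0,0],0.45],[[-2,-3,0],[0,0,0],0.45],[[-2,-3,0],[0,0,0],0.45],[[-2,-3,0],[0,0,0],0.45],[[-2,-3,0],[0,0,0],0.45],[[-2,-3,0],[0,0,0],0.45],[[-2,-3,0],[0,0,0],0.45],[[-2,-3,0],[0,0,0],0.45],[[0,0,0],[0,0,0],0.45],[[0,0,0],[0,0,0],0.45]]'
python3 - <<'E'
from h import *
s=snap('side','side9.png');t=snap('top','top9.png')
s0=cv2.imread('pics/side0.png');s1=cv2.imread('pics/side9.png')
a=s0[225:285,170:260];b=s1[225:285,170:260]
print('pin region diff',np.abs(a.astype(int)-b).mean(), 'max',np.abs(a.astype(int)-b).max())
tm=s0[228:262,204:224]
r=cv2.matchTemplate(s1[215:275,190:240],tm,cv2.TM_CCOEFF_NORMED);_,v,_,l=cv2.minMaxLoc(r);print('match',v,l,'expect (14,13)')
u=[cv2.resize(x[225:285,170:260],(400,267),interpolation=3) for x in(s0,s1)]
v=[cv2.resize(x[95:305,140:440],(400,280)) for x in(cv2.imread('pics/top0.png'),cv2.imread('pics/top9.png'))]
cv2.imwrite('pics/e2.png',np.vstack([np.hstack(u),np.hstack(v)]))
print(manip.get_obs()['t'])
E
```

```text
t: 52.53
ee_pos: [0.6913, 0.1151, 0.2443]
ee_rot: [3.135, 0.002, 2.123]
wrist_force: [1.1, 0.4, -0.1]
gripper_width: 0.0384
t: 53.37
ee_pos: [0.5677, -0.1511, 0.2376]
ee_rot: [-3.139, -0.001, 2.119]
wrist_force: [0.1, 0.0, 0.7]
gripper_width: 0.0389
pin region diff 1.0029012345679011 max 14
match 0.994560956954956 (14, 13) expect (14,13)
53.4667
```

View pics/e2.png

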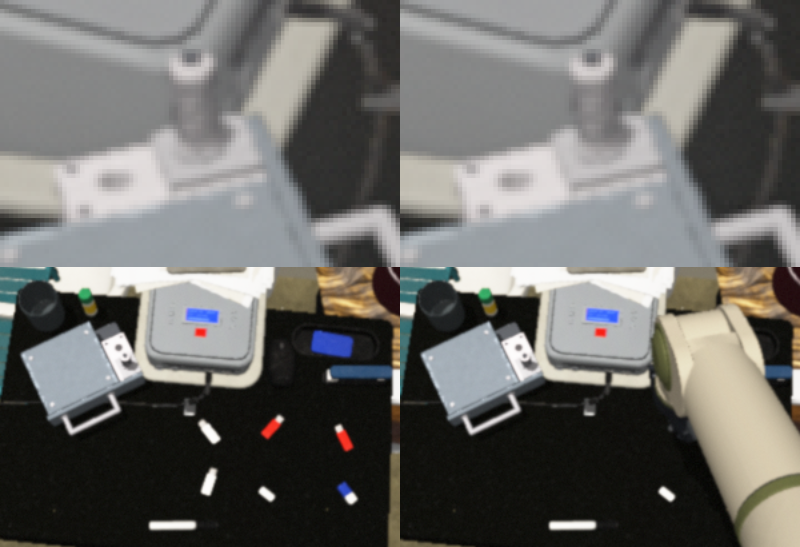

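```bash
python3 -c "
from h import *
print(manip.sign_off())"
```

```text
the job is handed in; nothing more can be done
None
```

The job is done and handed in at about 53 s of the 210 s allowed. I pulled the pin, parked it in the spare hole and opened the drawer. I put both white and both red memory sticks inside, shut the drawer against its stop and pushed the pin back home.

**Drawer:** it stopped moving while the push force kept rising, to over 10 N. The handle, seen from the top camera, was within 1 mm of where it started. All four sticks were lying flat inside when I last saw them before shutting it.

**Pin:** it bottomed out at the expected height under 17 N, more than the 10 N it needs. After I let go, the side view of the pin and hasp matched the starting picture to within image noise. I did not pull on it to test the catch.

**Rest of the desk:** the adapter, marker and unit look unmoved in the final top view. The arm hid the eraser, mouse and stapler area in that view. The eraser was in place in the side view before I shut the drawer, and nothing near them was worked on after that.

**Contacts:** two gripper releases touched the inside of the drawer front with about 6 N, and the drawer did not shift. No check failed.

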